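# Ready the soap loaf for slicing

### The arm

A 6-joint arm with a two-finger parallel gripper is mounted at the origin on the work surface. World frame = base frame: x ahead of the robot, y to its left, z up, the work surface at z = 0. Lengths are in m, angles in degrees, forces in N, time in s.
With the tool pointing down it reaches from about 0.3 to 0.75 m from the base axis. Payload 8.5 kg.
Tool frame: the origin (TCP) lies at the very end of the fingers, on their centre line; the grasp point (between the pads) lies 19 mm behind it (env.grip_depth is the z of the grasp point in the tool frame, in m); z points along the fingers, y is the direction in which the jaws open and shut (so a half turn about z gives the same grasp; the last joint's range is limited). The gripper opens to 85 mm and grips with 20 to 120 N. Pads are 22 mm wide; open, the fingers measure 114 mm over their backs; the gripper's body (76 mm by 85 mm) begins 54 mm behind the grasp point. The pads swing forward as they close: fully open they stand 13 mm farther back than shut.
Start: joints at [-88.883, 21.807, 74.336, -0, 83.858, -12.336], TCP at [0.128, -0.535, 0.231] pointing down, gripper open.
Joint ranges: [-178.18, 178.18], [-50.72, 133.34], [12.68, 142.11], [-81.47, 261.47], [9.98, 163.14], [-165.26, 165.26]. Speed limits (degrees/s): [136.94, 136.94, 180, 180, 180, 180].

### API

Orientations are given as a 3x3 rotation matrix whose columns are the frame's x, y, z axes.
In Python, from rig import env gives the robot as it stands.
- The arm moves only by the tool apply_moves, never from a script. Its argument "plan" is a list of rows, each an object of numbers: "tx", "ty", "tz": the shift along the world's x, y, z in mm; "rx", "ry", "rz": the turn, a rotation vector about the world's x, y, z in rad; "jaw": the opening, from -1 (shut) to 1 (fully open). A call has 1 to 12 rows; each row is the pose to reach, as a shift and turn from the pose measured when the call began; what a row does not reach only later rows make up. A row lasts 1/10 s, in which the tool goes at most 50 mm and 8.59 degrees, less where a joint would pass 70% of its speed; a pose out of reach is approached as far as the arm can. A call with a gripper value outside its range is refused whole. The fingers move at their own pace and stop on an object; "grip_force" is the grip in N (left out, the last holds). Time passes only in rows, so rows that repeat a pose let the fingers close. It gives the time, the measured TCP pose, the force and the opening at its end, in the units of the state.
- env.observe(): the state, without advancing time (a new reading comes with each control period).
- env.get_image(name): name is "side" or "top" or "wrist"; returns a dict with "image" (384x512x3 uint8, red, green, blue), "intrinsics" (3x3 intrinsics, pixels), "world_from_camera" (4x4, takes a point from camera to world coordinates). Camera axes: x right, y up, looking along -z (the intrinsics and any distortion apply to the point x, -y, -z); pixel columns grow to the right and rows downward; lengths in m; the calibration is good to about 2 mm. A picture is of the moment at which its call begins. There is no depth.
- env.close_job(): hands the job in, once; it reports no verdict.
The state is a dict: "time_s": time; "q": joint angles; "qvel": joint speeds; "joint_efforts": joint torques, N m; "position": TCP position; "tool_rot": TCP orientation; "ft_force": force on the tool from outside, world axes, zero at the start; "wrist_torque": the same for the moment, N m; "grip_width": finger opening in m.
Only numpy, scipy, OpenCV 4.12 (cv2) and the standard library are available. Lean on these libraries where they do the work, as an engineer would, in place of code of your own. Each camera call takes 0.05 s, during which the arm holds its last target.

### The job

Draw the square-handled push block straight up out of its light wooden stand without tipping or dragging the stand, and use it to push the soap loaf along the slicing box until the loaf is fully up against the end stop; the gripper itself must not touch the soap. Then stand the push block upright in the steel tray and let go, and last swing the wooden hold-down flap all the way down over the loaf. Leave the knob-handled stamp in its stand and everything else where it is.

Things in the scene. Friction and masses are not known exactly. Their poses are not given: they have to be found in the camera images.
- stand: Light free-standing bamboo block (140 g), 128 (x) x 80 (y) x 53 (z) mm, with two rectangular vertical pockets open at the top, centred at x = -36 and x = +36 mm, each 39 (x) x 63 (y) mm and 45 mm deep (pocket floor 8 mm above the table). One holds the push block, the other the stamp; which is which varies. Origin: centre of its underside.
- pusher: Push block, wood, 145 mm tall, about 180 g: a foot block 36 (x) x 60 (y) x 60 (z) mm with a straight square handle 24 x 24 mm rising on its centre line from z = 60 to z = 145 mm. It starts standing in a pocket of the stand with 1.5 mm play all round. Origin: centre of the foot's underside, z up along the handle, axes parallel to the stand's at the start. It stands by itself on its foot.
- stamp: Soap stamp, wood, 118 mm tall: the same foot block as the push block but with a round turned knob (38 mm across at most) as handle. Stands in the other pocket; to be left there. Origin: centre of the foot's underside.
- slicer: Bamboo slicing box, fixed to the table: a straight channel along its y axis, 70 mm wide between slotted side walls (at x = +-35 mm, 8 mm thick, tops at z = 55 mm), floor at z = 10 mm, 230 mm long from the end stop (inner face at y = -115 mm, top at z = 55 mm) to the open end at y = +115 mm (floor ends at y = +120). Origin: centre of its underside, z up.
- loaf: Cream soap loaf, a rigid block 64 (x) x 130 (y) x 65 (z) mm, about 500 g, lying in the slicing box's channel, axes parallel to the box's, 40 to 75 mm short of the end stop at the start; its top is 75 mm above the table. It slides along the floor under a few newtons. Origin: centre of its underside. Home: its -y end touches the stop, that is its origin at y = -50 mm of the box.
- stop (a point): Centre of the inner face of the slicing box's end stop, 40 mm above the table; the loaf comes towards it along the box's -y direction.
- hinge (a point): Point on the flap's hinge axis, midway along the flap's 42 mm width, at x = +50, y = -85, z = 82 mm of the slicing box (the side away from the robot, near the stop). The hinge axis is parallel to the box's y; this point's axes are parallel to the box's.
- holddown (a joint): Angle of the hold-down flap, rad: 0 = lying level across the box over the loaf's stop end (3 mm above the loaf), pointing from the hinge to the box's -x; it starts nearly upright, 1.2 to 1.6; limit 1.8. It is closed by pushing its far (+x) face over towards the robot and down. A stiff hinge keeps it where it is left; 1 to 2 N at the tip moves it.
- tip (a point): Middle of the flap's free end. The flap is a flat wooden plate 100 mm long from the hinge axis to this end, 42 mm wide, 10 mm thick (when level its upper face is 6 mm above the hinge axis, its lower face 4 mm below).
- tray: Shallow steel tray, fixed, 150 (x) x 130 (y) mm outside, rim 16 mm high, walls and floor 4 mm thick (inner floor at z = 4 mm). Origin: centre of its underside. The tray and the stand swap places between episodes.
- bar_a: Cut soap bar, 85 x 55 x 26 mm, lying between the things in front; leave it alone. Origin: centre of its underside.
- bar_b: Another such soap bar, beyond the slicing box; leave it alone. Origin: centre of its underside.
- jar: Jar with a steel lid, 70 mm across, 85 mm high; leave it alone. Origin: centre of its underside.
- brush: Hand brush, 180 mm long, lying between the robot and the slicing box; leave it alone. Origin: under its middle.
- bowl: White bowl, 130 mm across, 60 mm high, to the right; leave it alone. Origin: centre of its underside.
Mind the look-alikes: they are no part of the job. What is shaped like the tray but turquoise is not meant.

How it is judged (in metres and radians):
On the way, in this order (a step that is already met when the one before it is completed fails the run):
1. the push block is drawn up clear of the stand, which still stands in its place (height (world z) of pusher above 0.058 m and angle between stand's own z axis and vertical below 0.06 rad and distance of stand from where it was at the start of the episode below 0.015 m), for 0.1 s.
2. the loaf is against the end stop (within 4 mm), pushed there by the push block, which is still behind it (y of loaf in the frame of slicer below -0.046 m and angle between the y axis of loaf and the y axis of slicer, either way round below 0.1 rad and height (world z) of loaf below 0.016 m and horizontal distance between pusher and loaf below 0.105 m and y of pusher in the frame of loaf above 0.07 m and height (world z) of pusher below 0.07 m), for 0.1 s.
3. the push block stands upright in the tray, released (x of pusher in the frame of tray between -0.055 and 0.055 m and y of pusher in the frame of tray between -0.045 and 0.045 m and z of pusher in the frame of tray below 0.008 m and angle between pusher's own z axis and vertical below 0.08 rad and contact force between the fingers and pusher below 0.1 N and linear speed of pusher below 0.02 m/s), for 0.2 s.
4. the hold-down flap is swung all the way down (value of joint holddown below 0.1 rad), for 0.1 s.
At the end, for the whole second after the job is handed in: The loaf lies in the slicing box within 4 mm of the end stop, the push block stands upright (within 0.08 rad), released and at rest on the floor of the tray, the flap is down (under 0.1 rad), and the stand is upright within 15 mm of its first place with the stamp still seated in it (all of step 3 and y of loaf in the frame of slicer below -0.046 m and angle between the y axis of loaf and the y axis of slicer, either way round below 0.1 rad and height (world z) of loaf below 0.016 m and angle between stand's own z axis and vertical below 0.06 rad and distance of stand from where it was at the start of the episode below 0.015 m and value of joint holddown below 0.1 rad and linear speed of loaf below 0.02 m/s and z of stamp in the frame of stand below 0.015 m); the robot touches nothing.
It fails at once if the stand is tipped by more than 0.15 rad (angle between stand's own z axis and vertical above 0.15 rad).
It fails at once if the stand is dragged or lifted by more than 15 mm (distance of stand from where it was at the start of the episode above 0.015 m).
It fails at once if the stamp is pulled out or moved by more than 20 mm (distance of stamp from where it was at the start of the episode above 0.02 m).
It fails at once if the gripper touches the soap loaf (contact force between any of the fingers, the arm and loaf above 0.5 N).
It fails at once if a bystander is moved by more than 20 mm (distance of any of bar_a, bar_b, jar, brush, bowl from where it was at the start of the episode above 0.02 m).
It also fails if it takes over 67 s, if anything falls off the work surface, if the arm or the gripper's body presses on something with over 40 N, if the wrist force passes 120 N, or if a joint passes its speed limit or range.

## Working session

There is one attempt and no reset: what is moved stays moved. The work goes in short steps, Python scripts to look and compute and a tool call to move; the robot and the scene stay as the last step left them, time stands still between calls to the robot, and variables do not carry over. Pictures are saved under pics/ and viewed, and the job is handed in when it is done.

Besides the shell and the picture viewer there is one more tool, called after "Request:" as name([rows], argument=value, ...), one row to a line, values as JSON. apply_moves: Moves the arm, as the interface text tells. Its arguments: {"type":"object","properties":{"plan":{"type":"array","items":{"type":"object","properties":{"tx":{"type":"number"},"ty":{"type":"number"},"tz":{"type":"number"},"rx":{"type":"number"},"ry":{"type":"number"},"rz":{"type":"number"},"jaw":{"type":"number"}}}},"grip_force":{"type":"number"}},"required":["plan"]}

```bash
mkdir -p pics; ls; cat > h.py <<'E'
import numpy as np, cv2
from rig import env
def grab(n,save=None):
    d=env.get_image(n)
    if save: cv2.imwrite(f'pics/{save}.png',d['image'][:,:,::-1])
    np.savez(f'/tmp/{n}.npz',K=d['intrinsics'],T=d['world_from_camera'],im=d['image'])
    return d
def load(n):
    z=np.load(f'/tmp/{n}.npz'); return {'intrinsics':z['K'],'world_from_camera':z['T'],'image':z['im']}
def ray(d,u,v):
    K=d['intrinsics'];T=d['world_from_camera']
    p=np.linalg.inv(K)@np.array([u,v,1.]); r=T[:3,:3]@np.array([p[0],-p[1],-p[2]])
    return T[:3,3],r/np.linalg.norm(r)
def onz(d,u,v,z):
    o,r=ray(d,u,v); return o+r*(z-o[2])/r[2]
def proj(d,P):
    T=d['world_from_camera'];c=np.linalg.inv(T)@np.append(P,1.)
    p=d['intrinsics']@np.array([c[0],-c[1],-c[2]]); return p[:2]/p[2]
E
python3 - <<'E'
from h import *
for n in ['side','top','wrist']:
    d=grab(n,n+'0'); print(n,d['intrinsics'].round(1).tolist(),d['world_from_camera'].round(3).tolist())
s=env.observe();print(s);print(env.grip_depth)
E
```

```text
pics
side [[354.8, 0.0, 254.8], [0.0, 354.8, 192.0], [0.0, 0.0, 1.0]] [[-0.88, 0.264, -0.395, 0.037], [-0.475, -0.485, 0.734, 0.742], [0.002, 0.834, 0.552, 0.682], [0.0, 0.0, 0.0, 1.0]]
top [[403.6, 0.0, 255.5], [0.0, 403.6, 189.9], [0.0, 0.0, 1.0]] [[-0.023, 0.994, -0.111, 0.345], [-1.0, -0.025, -0.017, -0.075], [-0.02, 0.11, 0.994, 1.351], [0.0, 0.0, 0.0, 1.0]]
wrist [[332.5, 0.0, 254.6], [0.0, 332.5, 185.6], [0.0, 0.0, 1.0]] [[0.232, 0.927, 0.294, 0.203], [-0.973, 0.222, 0.07, -0.516], [-0.001, -0.302, 0.953, 0.373], [0.0, 0.0, 0.0, 1.0]]
{'time_s': 0.15, 'q': array([-8.88847011e+01,  2.18324442e+01,  7.43703790e+01,  2.10424450e-04,
        8.38586639e+01, -1.23363676e+01]), 'qvel': array([ 0.00576169, -0.11388647, -0.23884823,  0.04871005, -0.06132118,
        0.02948091]), 'joint_efforts': array([ 2.25828400e-03, -4.48624563e+01, -2.31344157e+01, -1.88823215e-04,
        3.81594175e-03, -3.54248812e-05]), 'position': array([ 0.12793272, -0.53469616,  0.2308765 ]), 'tool_rot': array([[ 9.72566598e-01,  2.32624616e-01, -1.72374604e-05],
       [ 2.32624501e-01, -9.72566034e-01,  1.07302091e-03],
       [ 2.32846509e-04, -1.04759415e-03, -9.99999424e-01]]), 'ft_force': array([ 0.8035047 , -0.38947623, -0.25752378]), 'wrist_torque': array([ 0.03551435,  0.03527204, -0.01757205]), 'grip_width': 0.0853190157387947}
-0.0187
```

View pics/side0.png

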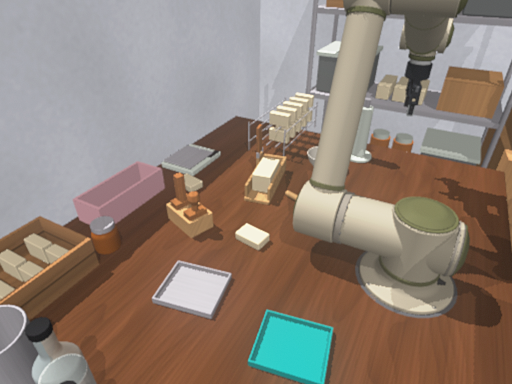

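View pics/top0.png

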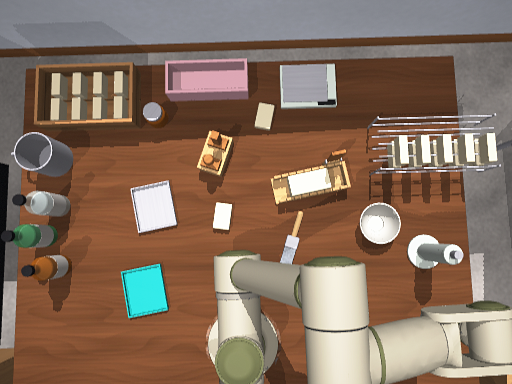

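View pics/wrist0.png

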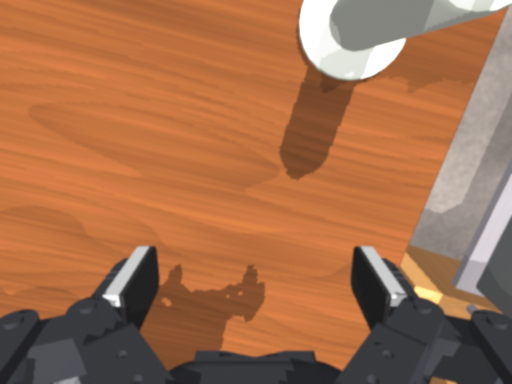

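The top view shows the stand at (214,155), the slicer at (312,182) with its flap on the right (337,155), the steel tray at (154,207) and the turquoise look-alike at (145,290). Next I'll take enlarged crops.

```bash
python3 - <<'E'
from h import *
t=load('top')['image'][:,:,::-1]; s=load('side')['image'][:,:,::-1]
def crop(i,x0,y0,x1,y1,k,n):
    cv2.imwrite(f'pics/{n}.png',cv2.resize(i[y0:y1,x0:x1],None,fx=k,fy=k,interpolation=cv2.INTER_CUBIC))
crop(t,120,120,220,240,5,'c_topL'); crop(t,185,125,265,185,9,'c_topstand');crop(t,260,140,360,215,8,'c_topslic')
crop(s,150,160,230,240,7,'c_sidestand');crop(s,225,110,310,210,6,'c_sideslic')
E
```

```text
(no output)
```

View pics/c_topstand.png

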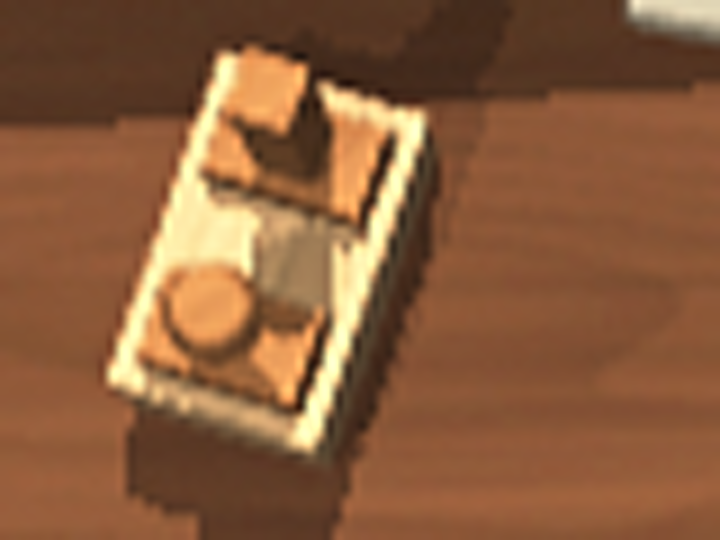

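View pics/c_sidestand.png

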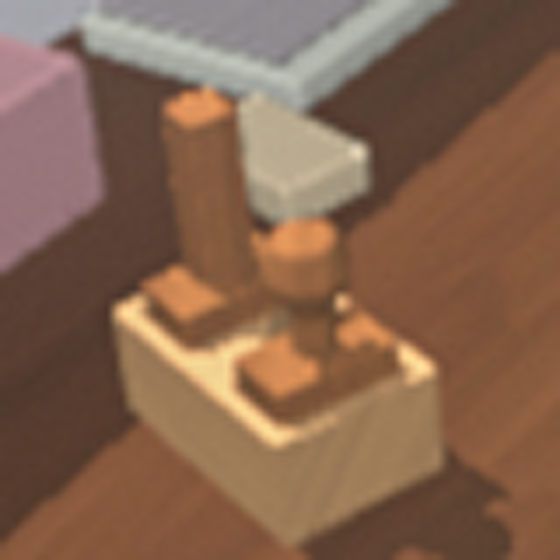

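View pics/c_topslic.png

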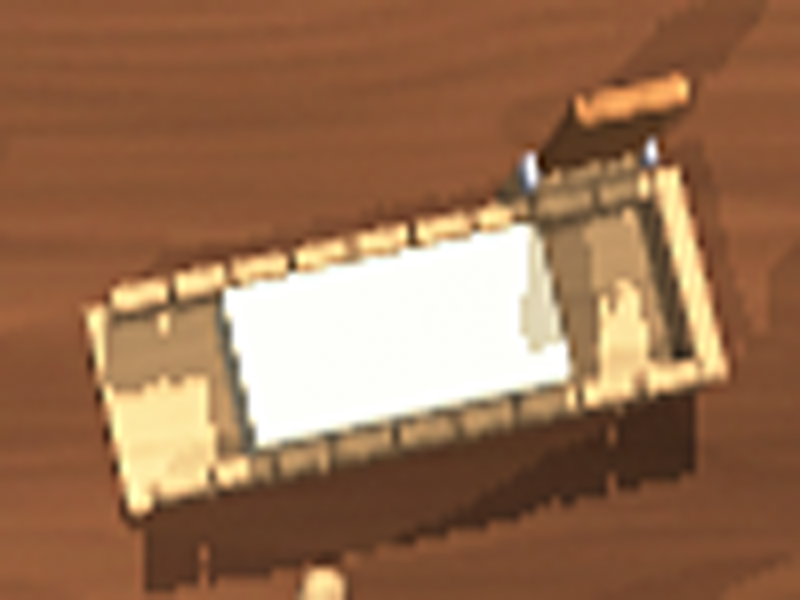

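View pics/c_sideslic.png

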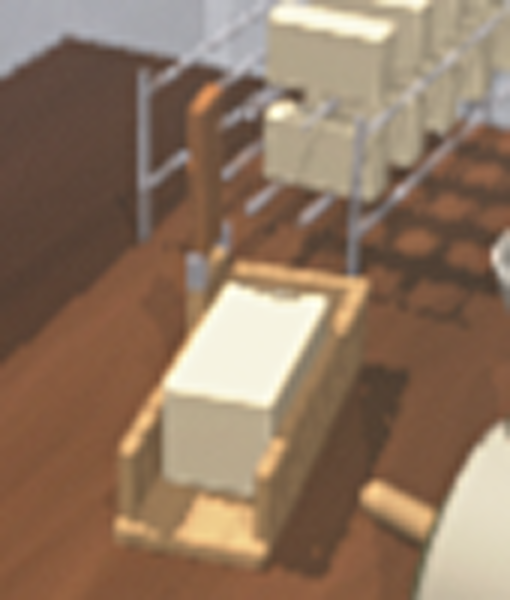

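View pics/c_topL.png

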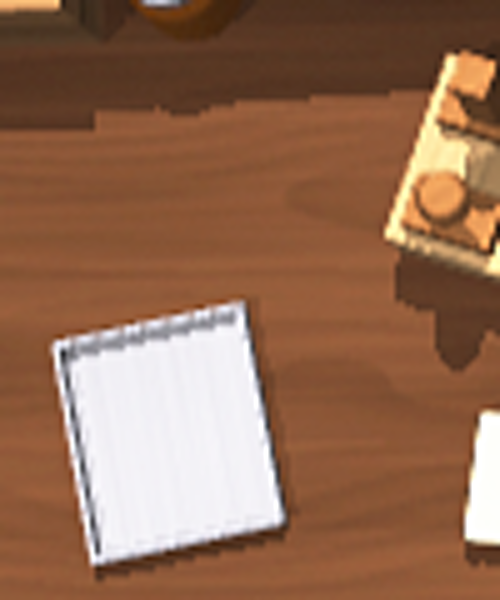

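```bash
python3 - <<'E'
from h import *
d=load('top'); s=load('side')
def T(pts,k,x0,y0,z): return np.array([onz(d,x/k+x0-.5+.5/k,y/k+y0-.5+.5/k,z) for x,y in pts])
def show(n,P): print(n,(P*1000).round(1)[:,:2].tolist(),'mean',(P.mean(0)*1000).round(1)[:2])
st=T([(222,52),(428,112),(312,455),(110,382)],9,185,125,.053);show('stand',st)
e=[np.degrees(np.arctan2(*(a-b)[1::-1])) for a,b in [(st[0],st[3]),(st[1],st[2]),(st[0],st[1]),(st[3],st[2])]];print(e)
show('handle',T([(268,92)],9,185,125,.145))
hc=T([(235,45),(312,75),(295,130),(228,115)],9,185,125,.145);show('hc',hc)
tr=T([(52,345),(243,300),(287,525),(97,566)],5,120,120,.016);show('tray',tr)
print([np.degrees(np.arctan2(*(a-b)[1::-1])) for a,b in [(tr[0],tr[3]),(tr[1],tr[2]),(tr[0],tr[1]),(tr[3],tr[2])]])
sl=T([(675,165),(725,378),(90,308),(130,515)],8,260,140,.055);show('slic',sl)
print([np.degrees(np.arctan2(*(a-b)[1::-1])) for a,b in [(sl[2],sl[0]),(sl[3],sl[1]),(sl[0],sl[1])]])
lf=T([(222,290),(530,225),(570,380),(257,447)],8,260,140,.075);show('loaf',lf)
print([np.degrees(np.arctan2(*(a-b)[1::-1])) for a,b in [(lf[0],lf[1]),(lf[3],lf[2]),(lf[0],lf[3])]])
show('flaptip',T([(632,98)],8,260,140,.18))
def S(u,v,z): return onz(s,u,v,z)
print('side handle top',S(150+200/7,160+105/7,.145))
E
```

```text
stand [[691.3, 95.8], [666.7, 20.6], [541.2, 64.7], [569.9, 137.8]] mean [617.3  79.7]
[np.float64(-19.08080501882942), np.float64(-19.357356279366673), np.float64(71.92112883139687), np.float64(68.58518782298209)]
handle [[652.4, 68.2]] mean [652.4  68.2]
hc [[669.0, 79.2], [657.9, 53.1], [638.9, 59.1], [644.8, 81.9]] mean [652.6  68.3]
tray [[508.9, 368.6], [536.1, 240.2], [385.0, 210.8], [360.9, 337.0]] mean [447.7 289.1]
[np.float64(12.076786704765555), np.float64(11.015686658178797), np.float64(101.92846117449328), np.float64(100.80485479559741)]
slic [[579.4, -341.4], [492.0, -357.3], [527.0, -102.8], [442.6, -116.6]] mean [ 510.2 -229.5]
[np.float64(102.39184020950923), np.float64(101.59470154294037), np.float64(10.336050993462372)]
loaf [[530.0, -155.1], [553.0, -278.5], [490.4, -291.7], [466.9, -167.0]] mean [ 510.1 -223.1]
[np.float64(100.55647475881858), np.float64(100.71224462332526), np.float64(10.633154920206254)]
flaptip [[582.1, -301.1]] mean [ 582.1 -301.1]
side handle top [0.66175731 0.05654982 0.145     ]
```

The square handle is the far one in the stand, at top-image pixel (215,135) and side-image pixel (178,175). It is tall with a flat square top. The round knob at (208,159) is the stamp, which stays. The enlarged crops confirm this. The steel tray is the grey-white one at (154,207); the turquoise one at (145,290) is not the target.

I'll move above the push block now.

Request:
apply_moves([
  {"tz": 50,"jaw": 1},
  {"tx": 40,"ty": 45,"tz": 70,"rz": -0.1},
  {"tx": 524,"ty": 603,"tz": 70,"rz": -0.576},
  {"tx": 524,"ty": 603,"tz": 70,"rz": -0.576},
  {"tx": 524,"ty": 603,"tz": 70,"rz": -0.576},
  {"tx": 524,"ty": 603,"tz": 70,"rz": -0.576},
  {"tx": 524,"ty": 603,"tz": 70,"rz": -0.576},
  {"tx": 524,"ty": 603,"tz": 70,"rz": -0.576},
  {"tx": 524,"ty": 603,"tz": 70,"rz": -0.576},
  {"tx": 524,"ty": 603,"tz": 70,"rz": -0.576},
  {"tx": 524,"ty": 603,"tz": 70,"rz": -0.576},
  {"tx": 524,"ty": 603,"tz": 70,"rz": -0.576},
])

```text
validation failed for argument at $.pl...
```

Request:
apply_moves([
  {"tx": 0,"ty": 0,"tz": 50,"rx": 0,"ry": 0,"rz": 0,"jaw": 1},
  {"tx": 40,"ty": 45,"tz": 70,"rx": 0,"ry": 0,"rz": -0.1,"jaw": 1},
])

```text
time_s: 0.35
position: [0.1577, -0.5022, 0.2991]
tool_rot: [[0.992, 0.129, -0.0], [0.129, -0.992, -0.004], [-0.001, 0.004, -1.0]]
ft_force: [1.0, -0.1, 0.8]
grip_width: 0.0854
```

Request:
apply_moves([
  {"tx": 494,"ty": 570,"tz": -20,"rx": 0,"ry": 0,"rz": -0.47,"jaw": 1},
  {"tx": 494,"ty": 570,"tz": -20,"rx": 0,"ry": 0,"rz": -0.47,"jaw": 1},
  {"tx": 494,"ty": 570,"tz": -20,"rx": 0,"ry": 0,"rz": -0.47,"jaw": 1},
  {"tx": 494,"ty": 570,"tz": -20,"rx": 0,"ry": 0,"rz": -0.47,"jaw": 1},
  {"tx": 494,"ty": 570,"tz": -20,"rx": 0,"ry": 0,"rz": -0.47,"jaw": 1},
  {"tx": 494,"ty": 570,"tz": -20,"rx": 0,"ry": 0,"rz": -0.47,"jaw": 1},
  {"tx": 494,"ty": 570,"tz": -20,"rx": 0,"ry": 0,"rz": -0.47,"jaw": 1},
  {"tx": 494,"ty": 570,"tz": -20,"rx": 0,"ry": 0,"rz": -0.47,"jaw": 1},
  {"tx": 494,"ty": 570,"tz": -20,"rx": 0,"ry": 0,"rz": -0.47,"jaw": 1},
  {"tx": 494,"ty": 570,"tz": -20,"rx": 0,"ry": 0,"rz": -0.47,"jaw": 1},
  {"tx": 494,"ty": 570,"tz": -20,"rx": 0,"ry": 0,"rz": -0.47,"jaw": 1},
  {"tx": 494,"ty": 570,"tz": -20,"rx": 0,"ry": 0,"rz": -0.47,"jaw": 1},
])

```text
time_s: 1.55
position: [0.5482, -0.0507, 0.2826]
tool_rot: [[0.943, -0.334, -0.002], [-0.334, -0.943, -0.003], [-0.001, 0.004, -1.0]]
ft_force: [0.3, -0.7, -0.3]
grip_width: 0.0854
```

```bash
python3 - <<'E'
from h import *
grab('wrist','w1');s=env.observe();print(s['position'],s['q'])
E
```

```text
[ 0.55114805 -0.04571086  0.28173546] [-1.69894985e+01  2.04340458e+01  6.81285183e+01 -3.83892860e-02
  9.15128598e+01  9.22489139e+01]
```

View pics/w1.png

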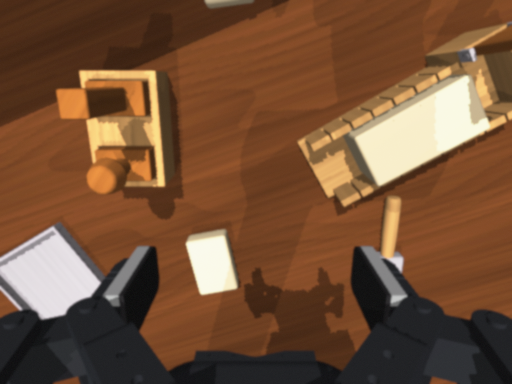

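```bash
python3 - <<'E'
from h import *
t=load('wrist')['image'][:,:,::-1]
def crop(i,x0,y0,x1,y1,k,n):
    cv2.imwrite(f'pics/{n}.png',cv2.resize(i[y0:y1,x0:x1],None,fx=k,fy=k,interpolation=cv2.INTER_CUBIC))
crop(t,45,55,185,205,4,'w1s'); crop(t,290,20,512,220,3.5,'w1l')
E
```

```text
(no output)
```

View pics/w1s.png

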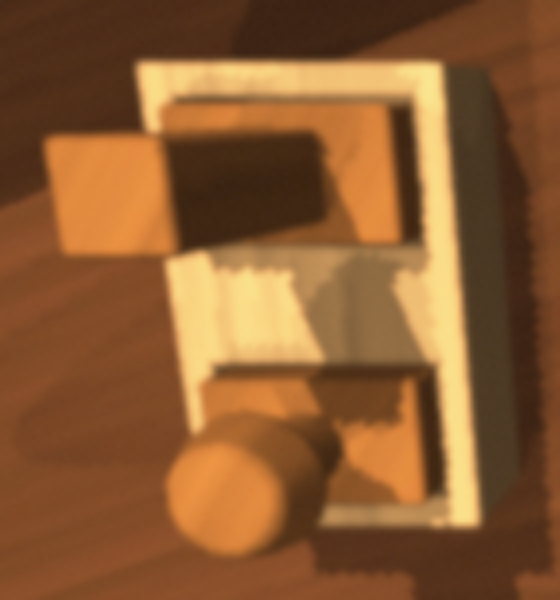

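View pics/w1l.png

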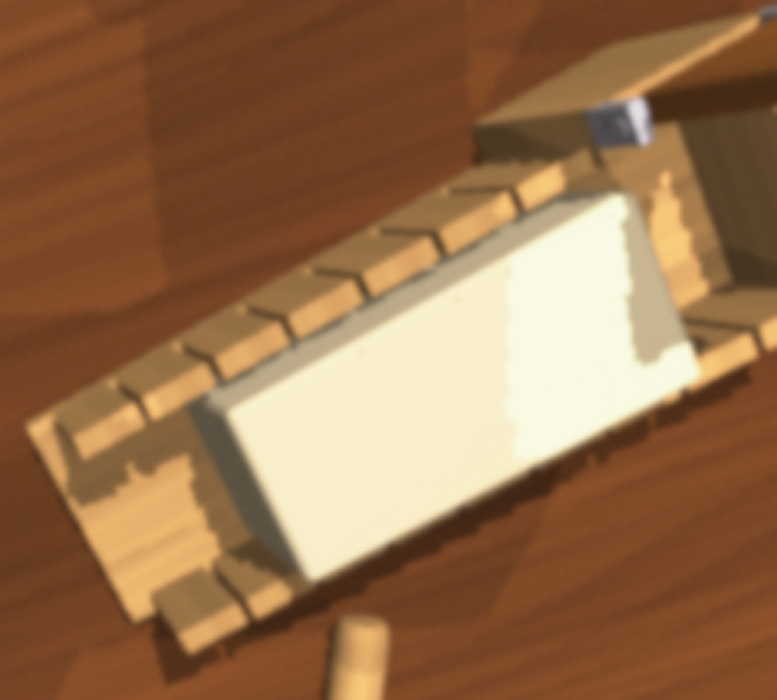

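```bash
python3 - <<'E'
from h import *
d=load('wrist')
def T(pts,k,x0,y0,z): return np.array([onz(d,x/k+x0-.5+.5/k,y/k+y0-.5+.5/k,z) for x,y in pts])
def show(n,P): print(n,(P*1000).round(1)[:,:2].tolist(),'mean',(P.mean(0)*1000).round(1)[:2])
def ang(a,b): return round(np.degrees(np.arctan2(*(a-b)[1::-1])),1)
h=T([(45,137),(163,137),(180,250),(62,253)],4,45,55,.153);show('handle',h);print(ang(h[0],h[1]),ang(h[3],h[2]),ang(h[1],h[2]),ang(h[0],h[3]))
st=T([(137,63),(443,63),(480,525)],4,45,55,.053);show('stand',st);print(ang(st[0],st[1]),ang(st[1],st[2]))
print('stand c',((st[0]+st[2])/2*1000).round(1))
lf=T([(228,405),(620,197),(697,372),(310,580)],3.5,290,20,.075);show('loaf',lf);print(ang(lf[0],lf[1]),ang(lf[3],lf[2]),ang(lf[0],lf[3]),ang(lf[1],lf[2]))
f=T([(28,425),(133,620)],3.5,290,20,.01);show('floor',f);print(ang(*f))
print('tray pts',[onz(d,u,v,.016).round(4)[:2] for u,v in [(58,224),(103,275),(0,262)]])
E
```

```text
handle [[666.2, 72.7], [658.5, 50.9], [637.9, 58.2], [645.3, 80.8]] mean [652.   65.6]
70.5 71.9 -19.4 -21.1
stand [[691.3, 94.8], [664.4, 18.8], [543.9, 62.3]] mean [633.2  58.6]
70.5 -19.8
stand c [617.6  78.5  53. ]
loaf [[532.4, -157.8], [552.9, -278.5], [495.0, -292.7], [469.9, -168.5]] mean [ 512.5 -224.3]
99.6 101.4 9.7 13.8
floor [[533.1, -103.5], [448.8, -118.9]] mean [ 490.9 -111.2]
10.4
tray pts [array([0.535 , 0.2321]), array([0.4447, 0.2118]), array([0.5113, 0.3365])]
```

The wrist picture shows the handle top at about (72,103), giving (652, 67) mm with yaw about −20°. The stand is centred at (617, 79) mm. The loaf is at (512, −224) mm with yaw about 10.8°. The tool yaw of −19.5° already matches, so I'll approach.

Request:
apply_moves([
  {"tx": 50,"ty": 55,"tz": -20,"rx": 0,"ry": 0,"rz": 0,"jaw": 1},
  {"tx": 80,"ty": 90,"tz": -50,"rx": 0,"ry": 0,"rz": 0,"jaw": 1},
  {"tx": 101,"ty": 113,"tz": -60,"rx": 0,"ry": 0,"rz": 0,"jaw": 1},
  {"tx": 101,"ty": 113,"tz": -60,"rx": 0,"ry": 0,"rz": 0,"jaw": 1},
  {"tx": 101,"ty": 113,"tz": -60,"rx": 0,"ry": 0,"rz": 0,"jaw": 1},
  {"tx": 101,"ty": 113,"tz": -60,"rx": 0,"ry": 0,"rz": 0,"jaw": 1},
])

```text
time_s: 2.2
position: [0.6519, 0.0671, 0.2215]
tool_rot: [[0.944, -0.329, -0.002], [-0.329, -0.944, -0.0], [-0.002, 0.001, -1.0]]
ft_force: [0.3, -1.4, -0.1]
grip_width: 0.0854
```

```bash
python3 - <<'E'
from h import *
d=grab('wrist','w2');s=env.observe();print(s['position'],s['ft_force'])
grab('side','s2')
E
```

```text
[0.65186795 0.06658399 0.22219269] [-0.15081764 -0.03830983 -0.50059219]
```

View pics/w2.png

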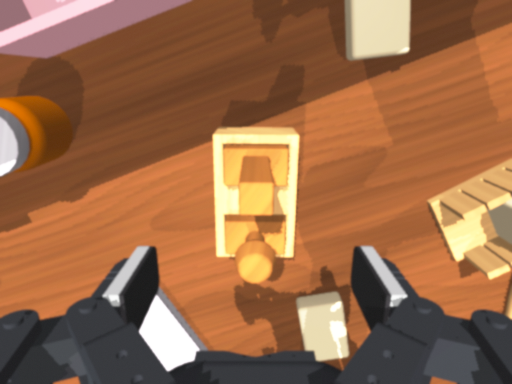

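View pics/s2.png

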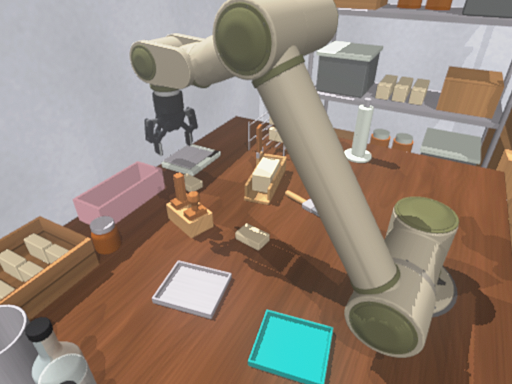

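```bash
python3 - <<'E'
from h import *
d=load('wrist');s=load('side')
t=d['image'][150:230,210:310,::-1]
cv2.imwrite('pics/w2c.png',cv2.resize(t,None,fx=7,fy=7,interpolation=cv2.INTER_CUBIC))
print(proj(d,[.652,.067,.153]),proj(s,[.652,.067,.153]),proj(s,[.652,.067,.222]))
E
```

```text
[255.24021011 199.07623093] [178.64500778 175.07463599] [175.77759708 153.8662539 ]
```

View pics/w2c.png

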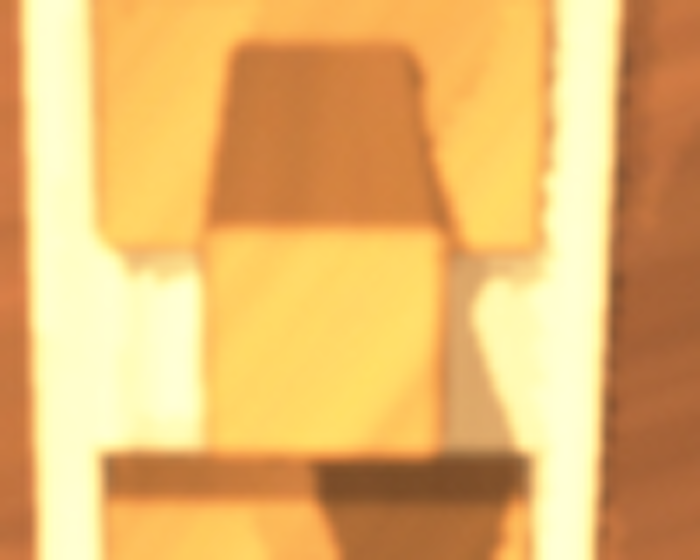

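The handle top is at (256,199) in the wrist image against an expected (255,199), so it is aligned within about 1 mm. I'll descend and grip.

Request:
apply_moves([
  {"tx": 0,"ty": 0,"tz": -45,"rx": 0,"ry": 0,"rz": 0,"jaw": 1},
  {"tx": 0,"ty": 0,"tz": -90,"rx": 0,"ry": 0,"rz": 0,"jaw": 1},
  {"tx": 0,"ty": 0,"tz": -115,"rx": 0,"ry": 0,"rz": 0,"jaw": 1},
  {"tx": 0,"ty": 0,"tz": -128,"rx": 0,"ry": 0,"rz": 0,"jaw": 1},
  {"tx": 0,"ty": 0,"tz": -128,"rx": 0,"ry": 0,"rz": 0,"jaw": 1},
  {"tx": 0,"ty": 0,"tz": -128,"rx": 0,"ry": 0,"rz": 0,"jaw": 0},
  {"tx": 0,"ty": 0,"tz": -128,"rx": 0,"ry": 0,"rz": 0,"jaw": -0.3},
  {"tx": 0,"ty": 0,"tz": -128,"rx": 0,"ry": 0,"rz": 0,"jaw": -0.6},
  {"tx": 0,"ty": 0,"tz": -128,"rx": 0,"ry": 0,"rz": 0,"jaw": -1},
  {"tx": 0,"ty": 0,"tz": -128,"rx": 0,"ry": 0,"rz": 0,"jaw": -1},
  {"tx": 0,"ty": 0,"tz": -128,"rx": 0,"ry": 0,"rz": 0,"jaw": -1},
  {"tx": 0,"ty": 0,"tz": -128,"rx": 0,"ry": 0,"rz": 0,"jaw": -1},
], grip_force=30)

```text
time_s: 3.5
position: [0.6522, 0.0662, 0.0954]
tool_rot: [[0.944, -0.33, 0.001], [-0.33, -0.944, -0.001], [0.001, 0.0, -1.0]]
ft_force: [-1.4, -0.1, 5.2]
grip_width: 0.0237
```

```bash
python3 - <<'E'
from h import *
d=grab('wrist','w3');s=env.observe();print(s['position'],s['ft_force'],s['wrist_torque'],s['grip_width'])
d=grab('side');t=d['image'][100:240,130:250,::-1]
cv2.imwrite('pics/s3c.png',cv2.resize(t,None,fx=4,fy=4,interpolation=cv2.INTER_CUBIC))
E
```

```text
[0.65220185 0.06620727 0.09534101] [-0.74194283 -0.96452276  4.92650078] [-0.04239301  0.10154616  0.08118754] 0.023932753228484836
```

View pics/s3c.png

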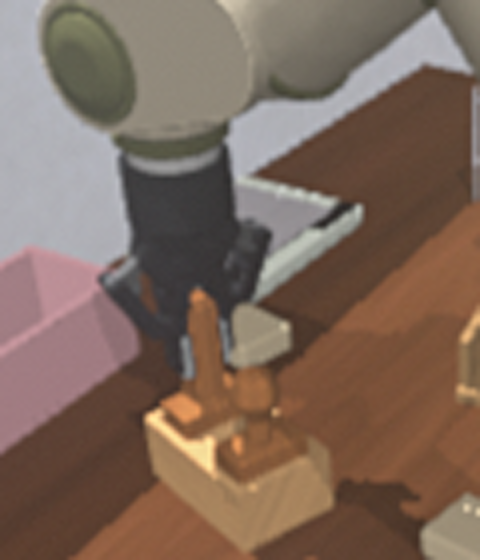

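Request:
apply_moves([
  {"tx": 0,"ty": 0,"tz": 0,"rx": 0,"ry": 0,"rz": 0,"jaw": -1},
  {"tx": 0,"ty": 0,"tz": 0,"rx": 0,"ry": 0,"rz": 0,"jaw": -1},
  {"tx": 0,"ty": 0,"tz": 8,"rx": 0,"ry": 0,"rz": 0,"jaw": -1},
  {"tx": 0,"ty": 0,"tz": 18,"rx": 0,"ry": 0,"rz": 0,"jaw": -1},
  {"tx": 0,"ty": 0,"tz": 28,"rx": 0,"ry": 0,"rz": 0,"jaw": -1},
  {"tx": 0,"ty": 0,"tz": 38,"rx": 0,"ry": 0,"rz": 0,"jaw": -1},
  {"tx": 0,"ty": 0,"tz": 50,"rx": 0,"ry": 0,"rz": 0,"jaw": -1},
  {"tx": 0,"ty": 0,"tz": 65,"rx": 0,"ry": 0,"rz": 0,"jaw": -1},
  {"tx": 0,"ty": 0,"tz": 90,"rx": 0,"ry": 0,"rz": 0,"jaw": -1},
  {"tx": 0,"ty": 0,"tz": 120,"rx": 0,"ry": 0,"rz": 0,"jaw": -1},
  {"tx": 0,"ty": 0,"tz": 145,"rx": 0,"ry": 0,"rz": 0,"jaw": -1},
  {"tx": 0,"ty": 0,"tz": 145,"rx": 0,"ry": 0,"rz": 0,"jaw": -1},
], grip_force=70)

```text
time_s: 4.8
position: [0.6532, 0.0662, 0.245]
tool_rot: [[0.944, -0.33, 0.009], [-0.33, -0.944, -0.001], [0.009, -0.002, -1.0]]
ft_force: [-0.3, 0.2, -0.9]
grip_width: 0.0235
```

```bash
python3 - <<'E'
from h import *
s=env.observe();print(s['position'],s['ft_force'],s['wrist_torque'],s['grip_width'])
grab('wrist','w4')
d=grab('side','s4');t=d['image'][60:260,130:290,::-1]
cv2.imwrite('pics/s4c.png',cv2.resize(t,None,fx=3,fy=3,interpolation=cv2.INTER_CUBIC))
E
```

```text
[0.6532057  0.06622774 0.2449952 ] [-0.33441162  0.22015443 -0.85930783] [ 0.00492861 -0.02476142  0.02389965] 0.023472687753141014
```

View pics/s4c.png

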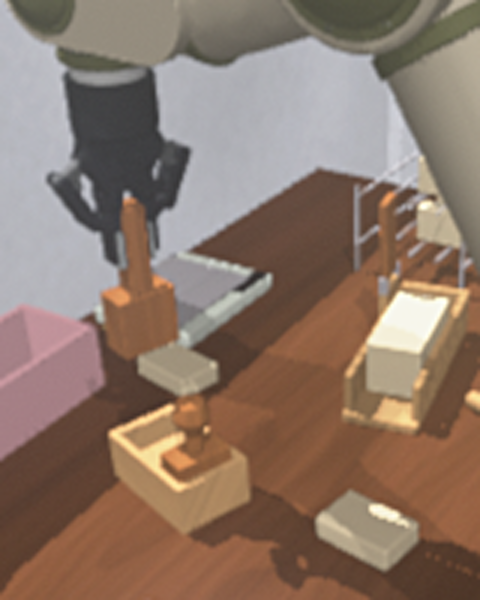

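View pics/w4.png

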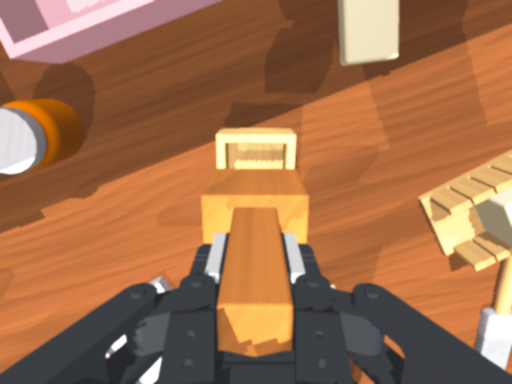

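Request:
apply_moves([
  {"tx": -30,"ty": -35,"tz": 0,"rx": 0,"ry": 0.009,"rz": 0.1,"jaw": -1},
  {"tx": -60,"ty": -70,"tz": 0,"rx": 0,"ry": 0.009,"rz": 0.2,"jaw": -1},
  {"tx": -90,"ty": -105,"tz": 0,"rx": 0,"ry": 0.009,"rz": 0.3,"jaw": -1},
  {"tx": -120,"ty": -140,"tz": 0,"rx": 0,"ry": 0.009,"rz": 0.4,"jaw": -1},
  {"tx": -145,"ty": -170,"tz": 0,"rx": 0,"ry": 0.009,"rz": 0.5,"jaw": -1},
  {"tx": -161,"ty": -187,"tz": -20,"rx": 0,"ry": 0.009,"rz": 0.525,"jaw": -1},
  {"tx": -161,"ty": -187,"tz": -50,"rx": 0,"ry": 0.009,"rz": 0.525,"jaw": -1},
  {"tx": -161,"ty": -187,"tz": -65,"rx": 0,"ry": 0.009,"rz": 0.525,"jaw": -1},
  {"tx": -161,"ty": -187,"tz": -65,"rx": 0,"ry": 0.009,"rz": 0.525,"jaw": -1},
  {"tx": -161,"ty": -187,"tz": -65,"rx": 0,"ry": 0.009,"rz": 0.525,"jaw": -1},
])

```text
time_s: 5.9
position: [0.4909, -0.1206, 0.175]
tool_rot: [[0.982, 0.187, -0.009], [0.187, -0.982, -0.002], [-0.009, 0.0, -1.0]]
ft_force: [-0.3, -0.5, -0.6]
grip_width: 0.0232
```

```bash
python3 - <<'E'
from h import *
s=env.observe();print(s['position'],s['tool_rot'].round(3),s['ft_force'],s['grip_width'])
for n,b in [('top',(260,130,360,215)),('side',(215,60,335,220))]:
    d=grab(n,n+'5');t=d['image'][b[1]:b[3],b[0]:b[2],::-1]
    cv2.imwrite(f'pics/{n}5c.png',cv2.resize(t,None,fx=5,fy=5,interpolation=cv2.INTER_CUBIC)[:600])
    print(proj(d,[.492,-.121,.16]))
grab('wrist','w5')
E
```

```text
[ 0.49085411 -0.12061304  0.17502505] [[ 0.982  0.187 -0.009]
 [ 0.187 -0.982 -0.002]
 [-0.009  0.    -1.   ]] [-0.25024281 -0.4554111  -0.618875  ] 0.023185114493334918
[277.89605551 184.6224061 ]
[257.66510977 158.52151057]
```

View pics/side5.png

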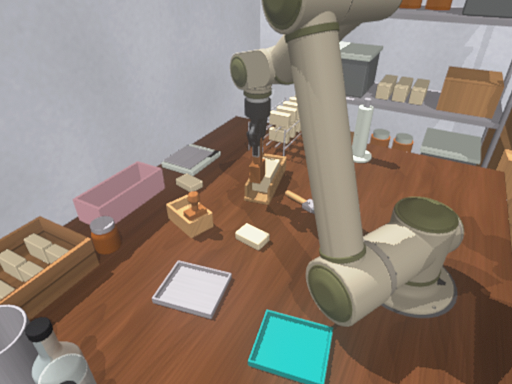

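View pics/w5.png

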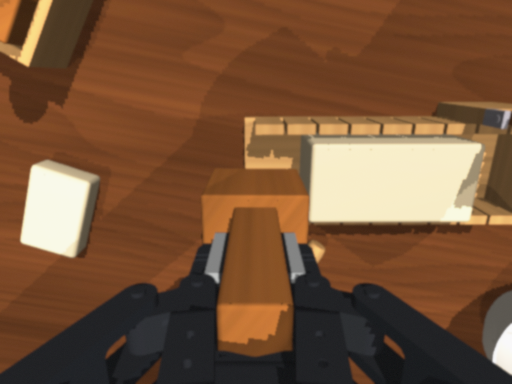

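View pics/top5c.png

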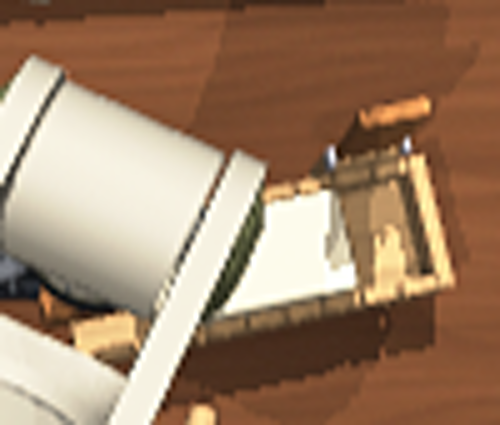

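```bash
python3 - <<'E'
from h import *
d=load('wrist');t=d['image'][90:240,190:512,::-1]
cv2.imwrite('pics/w5c.png',cv2.resize(t,None,fx=2.4,fy=3.6,interpolation=cv2.INTER_CUBIC))
lf=np.array([onz(d,u,v,.075) for u,v in [(312,138),(480,143),(471,220),(309,222.5)]])
print((lf*1000).round(1)); print(lf.mean(0))
f=np.array([onz(d,u,v,.010) for u,v in [(245,117)]]);print(f)
for y in (115,90,60,30):
    pass
E
```

```text
[[ 534.3 -154.9   75. ]
 [ 553.9 -277.7   75. ]
 [ 494.2 -295.    75. ]
 [ 468.  -168.8   75. ]]
[ 0.51258586 -0.22406508  0.075     ]
[[ 0.53260683 -0.10354308  0.01      ]]
```

View pics/w5c.png

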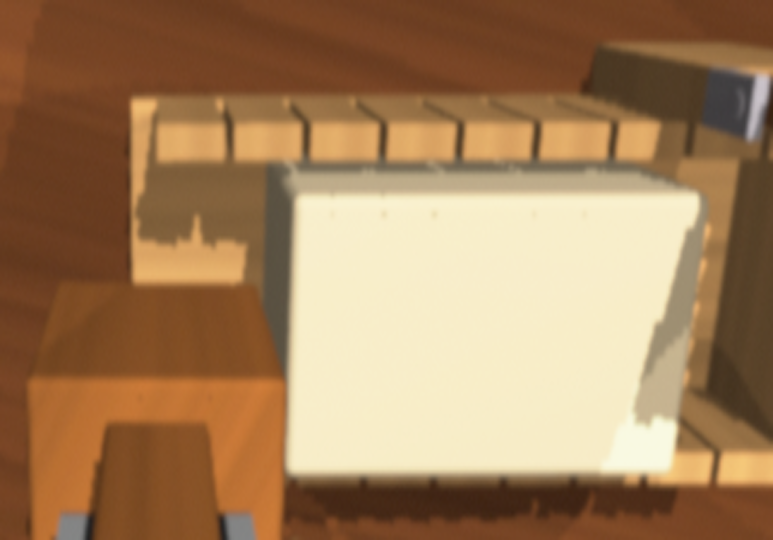

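Request:
apply_moves([
  {"tx": 1,"ty": 0,"tz": -30,"rx": 0,"ry": -0.008,"rz": 0,"jaw": -1},
  {"tx": 1,"ty": 0,"tz": -55,"rx": 0,"ry": -0.008,"rz": 0,"jaw": -1},
  {"tx": 1,"ty": 0,"tz": -68,"rx": 0,"ry": -0.008,"rz": 0,"jaw": -1},
  {"tx": 1,"ty": 0,"tz": -74,"rx": 0,"ry": -0.008,"rz": 0,"jaw": -1},
  {"tx": 1,"ty": 0,"tz": -74,"rx": 0,"ry": -0.008,"rz": 0,"jaw": -1},
])

```text
time_s: 6.55
position: [0.4925, -0.1207, 0.102]
tool_rot: [[0.982, 0.188, 0.001], [0.188, -0.982, -0.003], [0.001, 0.003, -1.0]]
ft_force: [-0.8, -0.1, -1.3]
grip_width: 0.0228
```

```bash
python3 - <<'E'
from h import *
s=env.observe();print(s['position'],s['tool_rot'].round(3),s['ft_force'],s['grip_width'])
for n,b in [('side',(225,100,325,220))]:
    d=grab(n,n+'6');t=d['image'][b[1]:b[3],b[0]:b[2],::-1]
    cv2.imwrite(f'pics/{n}6c.png',cv2.resize(t,None,fx=5,fy=5,interpolation=cv2.INTER_CUBIC)[:600])
E
```

```text
[ 0.49245185 -0.12069033  0.10198834] [[ 0.982  0.188  0.001]
 [ 0.188 -0.982 -0.003]
 [ 0.001  0.003 -1.   ]] [-0.79618355 -0.11360975 -1.32041932] 0.022801436252608713
```

View pics/side6c.png

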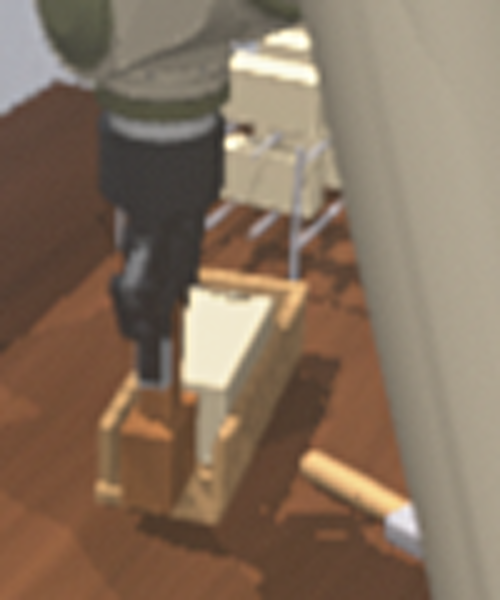

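```bash
python3 - <<'E'
from h import *
d=load('side')
u=np.array([-.19,.982]);x=np.array([.982,.19]);O=np.array([.4925,-.1207])
for z in (.015,.075):
  for a,b in [(18,30),(-18,30),(-18,-30)]:
    p=O+x*a/1e3+u*b/1e3
    q=proj(d,[*p,z]);print(z,a,b,((q-[225,100])*5).round(0))
S=np.array([.5133,-.2293])
for a,b,z in [(-43,120,.01),(43,120,.01),(-43,115,.055),(-35,115,.055),(35,115,.055)]:
    p=S+x*a/1e3+u*b/1e3; print('sl',a,b,z,((proj(d,[*p,z])-[225,100])*5).round(0))
E
```

```text
0.015 18 30 [121. 505.]
0.015 -18 30 [174. 515.]
0.015 -18 -30 [199. 466.]
0.075 18 30 [121. 428.]
0.075 -18 30 [175. 437.]
0.075 -18 -30 [201. 390.]
sl -43 120 0.01 [220. 511.]
sl 43 120 0.01 [ 96. 488.]
sl -43 115 0.055 [223. 449.]
sl -35 115 0.055 [211. 447.]
sl 35 115 0.055 [109. 430.]
```

Request:
apply_moves([
  {"tx": 1.5,"ty": -7,"tz": 0,"rx": 0,"ry": 0,"rz": 0,"jaw": -1},
  {"tx": 2.5,"ty": -13,"tz": 0,"rx": 0,"ry": 0,"rz": 0,"jaw": -1},
  {"tx": 3.5,"ty": -19,"tz": 0,"rx": 0,"ry": 0,"rz": 0,"jaw": -1},
  {"tx": 5,"ty": -25,"tz": 0,"rx": 0,"ry": 0,"rz": 0,"jaw": -1},
  {"tx": 6,"ty": -31,"tz": 0,"rx": 0,"ry": 0,"rz": 0,"jaw": -1},
  {"tx": 7,"ty": -37,"tz": 0,"rx": 0,"ry": 0,"rz": 0,"jaw": -1},
  {"tx": 8.5,"ty": -43,"tz": 0,"rx": 0,"ry": 0,"rz": 0,"jaw": -1},
  {"tx": 9.5,"ty": -49,"tz": 0,"rx": 0,"ry": 0,"rz": 0,"jaw": -1},
  {"tx": 10.5,"ty": -55,"tz": 0,"rx": 0,"ry": 0,"rz": 0,"jaw": -1},
])

```text
time_s: 7.5
position: [0.503, -0.1753, 0.1031]
tool_rot: [[0.982, 0.187, 0.002], [0.187, -0.982, -0.001], [0.002, 0.001, -1.0]]
ft_force: [-1.3, 7.9, 4.0]
grip_width: 0.0233
```

```bash
python3 - <<'E'
from h import *
s=env.observe();print(s['position'],s['tool_rot'].round(3)[:,2],s['ft_force'],s['wrist_torque'],s['grip_width'])
for n,b in [('side',(225,100,325,220)),('top',(260,140,360,215))]:
    d=grab(n,n+'7');t=d['image'][b[1]:b[3],b[0]:b[2],::-1]
    cv2.imwrite(f'pics/{n}7c.png',cv2.resize(t,None,fx=5,fy=5,interpolation=cv2.INTER_CUBIC)[:600])
E
```

```text
[ 0.50302948 -0.17528117  0.10306508] [ 0.002 -0.001 -1.   ] [-1.27859381  7.86669408  3.96090844] [1.79782488 0.27913859 0.0093464 ] 0.023324095164523766
```

View pics/side7c.png

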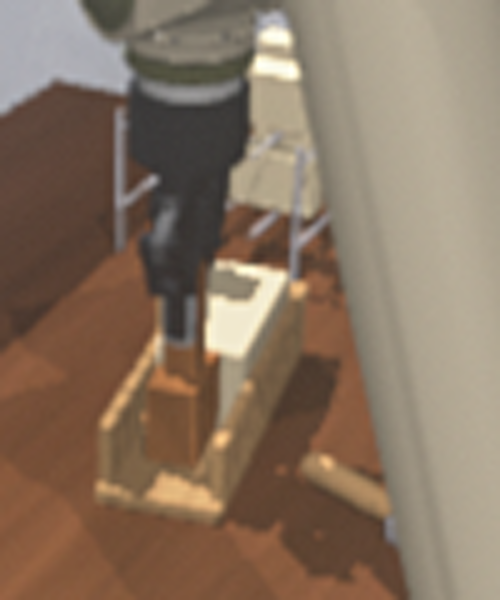

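View pics/top7c.png

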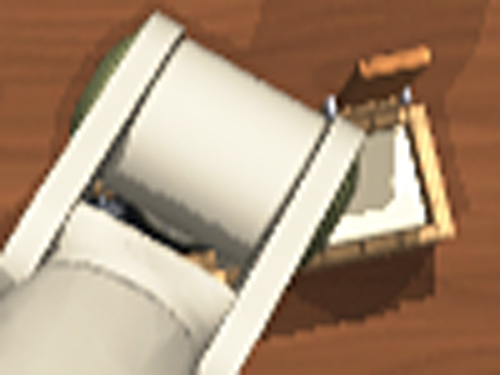

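Request:
apply_moves([
  {"tx": 0.5,"ty": -2,"tz": 0,"rx": 0,"ry": 0,"rz": 0,"jaw": -1},
  {"tx": 1,"ty": -4,"tz": 0,"rx": 0,"ry": 0,"rz": 0,"jaw": -1},
  {"tx": 1,"ty": -6,"tz": 0,"rx": 0,"ry": 0,"rz": 0,"jaw": -1},
  {"tx": 1.5,"ty": -7,"tz": 0,"rx": 0,"ry": 0,"rz": 0,"jaw": -1},
  {"tx": 1.5,"ty": -7,"tz": 0,"rx": 0,"ry": 0,"rz": 0,"jaw": -1},
])

```text
time_s: 8.1
position: [0.5046, -0.1832, 0.1029]
tool_rot: [[0.982, 0.187, 0.002], [0.187, -0.982, -0.002], [0.002, 0.003, -1.0]]
ft_force: [-1.3, 4.8, 0.0]
grip_width: 0.0229
```

Request:
apply_moves([
  {"tx": 0.5,"ty": -1.5,"tz": 0,"rx": 0,"ry": 0,"rz": 0,"jaw": -1},
  {"tx": 0.5,"ty": -3,"tz": 0,"rx": 0,"ry": 0,"rz": 0,"jaw": -1},
  {"tx": 0.5,"ty": -3,"tz": 0,"rx": 0,"ry": 0,"rz": 0,"jaw": -1},
])

```text
time_s: 8.4
position: [0.5049, -0.1852, 0.103]
tool_rot: [[0.982, 0.187, 0.002], [0.187, -0.982, -0.0], [0.002, 0.001, -1.0]]
ft_force: [-1.0, 8.4, 1.7]
grip_width: 0.0234
```

Request:
apply_moves([
  {"tx": 0.5,"ty": -2,"tz": 0,"rx": 0,"ry": 0,"rz": 0,"jaw": -1},
  {"tx": 0.5,"ty": -4,"tz": 0,"rx": 0,"ry": 0,"rz": 0,"jaw": -1},
  {"tx": 0.5,"ty": -4,"tz": 0,"rx": 0,"ry": 0,"rz": 0,"jaw": -1},
])

```text
time_s: 8.7
position: [0.5047, -0.1857, 0.1032]
tool_rot: [[0.982, 0.187, -0.0], [0.187, -0.982, 0.007], [0.001, -0.006, -1.0]]
ft_force: [-1.4, 20.9, 9.1]
grip_width: 0.0236
```

```bash
python3 - <<'E'
from h import *
s=env.observe();print(s['position'],s['ft_force'],s['wrist_torque'])
d=grab('top','top8');t=d['image'][140:215,310:360,::-1]
cv2.imwrite(f'pics/top8c.png',cv2.resize(t,None,fx=8,fy=8,interpolation=cv2.INTER_CUBIC)[:600])
grab('wrist','w8')
E
```

```text
[ 0.50471206 -0.18569245  0.10318218] [-1.39958442 20.88693664  9.05779525] [3.95088482 0.42206735 0.1364793 ]
```

View pics/top8c.png

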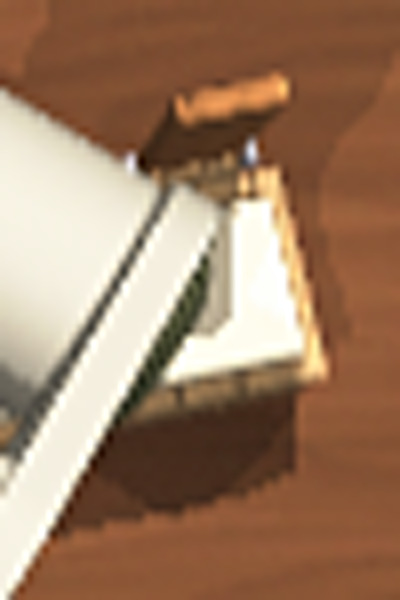

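View pics/w8.png

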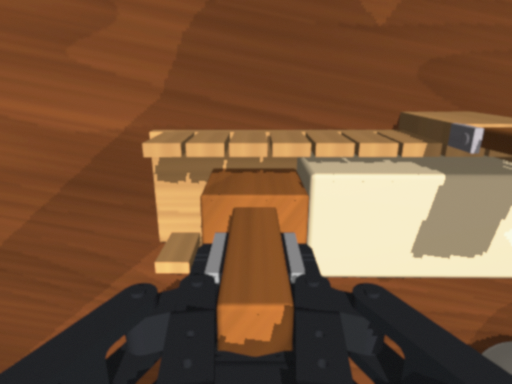

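The top crop shows the loaf's stop end flush with the end stop at crop position (285,270). The push stalled at 21 N at the expected pusher position. I'll back off, lift, and carry the push block to the tray.

Request:
apply_moves([
  {"tx": -1,"ty": 6,"tz": 0,"rx": 0,"ry": 0,"rz": 0,"jaw": -1},
  {"tx": -3,"ty": 15,"tz": 0,"rx": 0,"ry": 0,"rz": 0,"jaw": -1},
  {"tx": -4,"ty": 20,"tz": 10,"rx": 0,"ry": 0,"rz": 0,"jaw": -1},
  {"tx": -4,"ty": 20,"tz": 50,"rx": 0,"ry": 0,"rz": 0,"jaw": -1},
  {"tx": -4,"ty": 20,"tz": 90,"rx": 0,"ry": 0,"rz": 0,"jaw": -1},
  {"tx": -6,"ty": 40,"tz": 120,"rx": 0,"ry": 0,"rz": 0,"jaw": -1},
  {"tx": -10,"ty": 85,"tz": 120,"rx": 0,"ry": 0,"rz": 0,"jaw": -1},
  {"tx": -15,"ty": 130,"tz": 120,"rx": 0,"ry": 0,"rz": 0,"jaw": -1},
  {"tx": -20,"ty": 175,"tz": 120,"rx": 0,"ry": 0,"rz": 0,"jaw": -1},
  {"tx": -25,"ty": 220,"tz": 120,"rx": 0,"ry": 0,"rz": 0,"jaw": -1},
  {"tx": -30,"ty": 265,"tz": 120,"rx": 0,"ry": 0,"rz": 0,"jaw": -1},
  {"tx": -35,"ty": 310,"tz": 120,"rx": 0,"ry": 0,"rz": 0,"jaw": -1},
])

```text
time_s: 10.0
position: [0.4694, 0.1258, 0.2242]
tool_rot: [[0.982, 0.187, 0.002], [0.187, -0.982, 0.006], [0.003, -0.005, -1.0]]
ft_force: [1.2, -0.6, -1.6]
grip_width: 0.0228
```

```bash
python3 - <<'E'
from h import *
s=env.observe();print(s['position'],s['tool_rot'].round(3),s['q'].round(0),s['ft_force'],s['grip_width'])
grab('wrist','w9'); grab('side','s9')
d=grab('top','top9');t=d['image'][140:215,260:360,::-1]
cv2.imwrite(f'pics/top9c.png',cv2.resize(t,None,fx=8,fy=8,interpolation=cv2.INTER_CUBIC)[:600])
E
```

```text
[0.46944902 0.12582684 0.22415221] [[ 0.982  0.187  0.002]
 [ 0.187 -0.982  0.006]
 [ 0.003 -0.005 -1.   ]] [ 1. 16. 85.  0. 79. 80.] [ 1.23470679 -0.59608318 -1.55404324] 0.02283073639771472
```

View pics/w9.png

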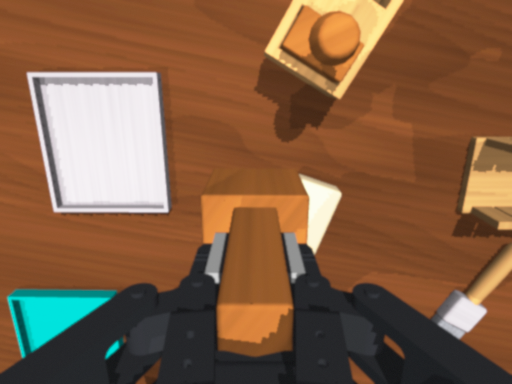

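View pics/s9.png

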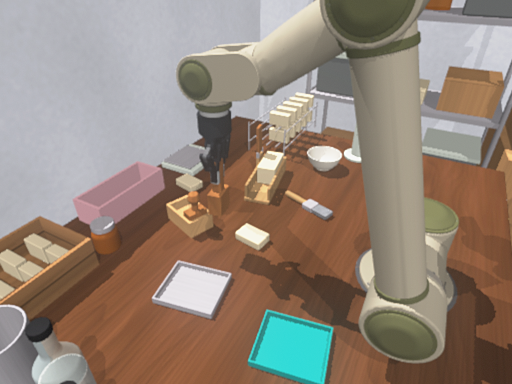

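View pics/top9c.png

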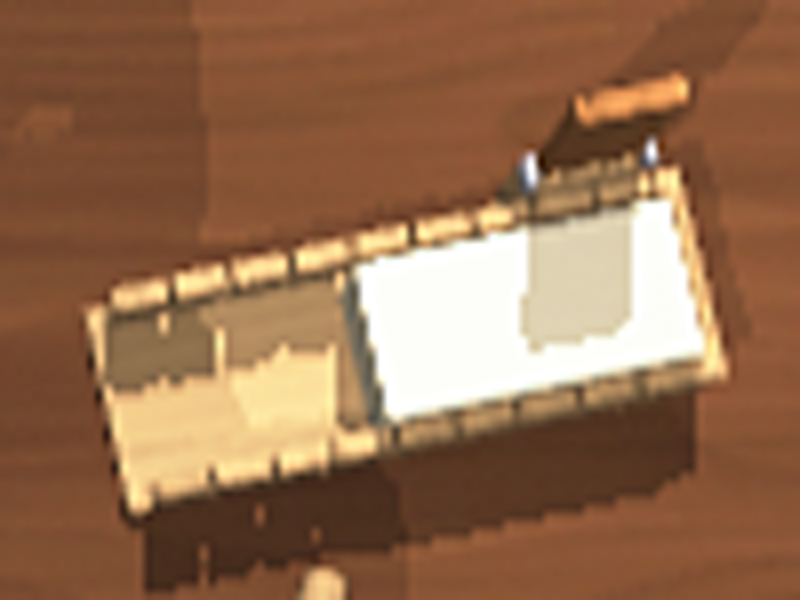

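The loaf lies against the stop, with no gap visible at crop (690,270). Now I'll measure the steel tray in the wrist view, corners (27,72), (160,72), (169,213), (53,212).

```bash
python3 - <<'E'
from h import *
d=load('wrist')
P=np.array([onz(d,u,v,.016) for u,v in [(27,72),(160,72),(169,213),(53,212)]]);print(P.round(4)[:,:2],P.mean(0))
d=load('top')
P=np.array([onz(d,260+u/8-.44,140+v/8-.44,.075) for u,v in [(357,267),(672,200),(705,357),(388,420)]]);print(P.round(4)[:,:2],P.mean(0))
E
```

```text
[[0.5104 0.3675]
 [0.5353 0.2364]
 [0.3858 0.2107]
 [0.3621 0.3406]] [0.44839934 0.28881    0.016     ]
[[ 0.5379 -0.2091]
 [ 0.5616 -0.3354]
 [ 0.4983 -0.3454]
 [ 0.4763 -0.2192]] [ 0.51853858 -0.27727826  0.075     ]
```

Request:
apply_moves([
  {"tx": -6,"ty": 45,"tz": 0,"rx": -0.004,"ry": 0,"rz": 0,"jaw": -1},
  {"tx": -12,"ty": 90,"tz": 0,"rx": -0.004,"ry": 0,"rz": 0,"jaw": -1},
  {"tx": -18,"ty": 135,"tz": 0,"rx": -0.004,"ry": 0,"rz": 0,"jaw": -1},
  {"tx": -21,"ty": 163,"tz": -10,"rx": -0.004,"ry": 0,"rz": 0,"jaw": -1},
  {"tx": -21,"ty": 163,"tz": -40,"rx": -0.004,"ry": 0,"rz": 0,"jaw": -1},
  {"tx": -21,"ty": 163,"tz": -80,"rx": -0.004,"ry": 0,"rz": 0,"jaw": -1},
  {"tx": -21,"ty": 163,"tz": -105,"rx": -0.004,"ry": 0,"rz": 0,"jaw": -1},
  {"tx": -21,"ty": 163,"tz": -114,"rx": -0.004,"ry": 0,"rz": 0,"jaw": -1},
  {"tx": -21,"ty": 163,"tz": -114,"rx": -0.004,"ry": 0,"rz": 0,"jaw": -1},
  {"tx": -21,"ty": 163,"tz": -114,"rx": -0.004,"ry": 0,"rz": 0,"jaw": -1},
])

```text
time_s: 11.15
position: [0.4495, 0.289, 0.1114]
tool_rot: [[0.982, 0.191, 0.004], [0.191, -0.982, 0.002], [0.005, -0.002, -1.0]]
ft_force: [0.2, 0.5, -1.1]
grip_width: 0.0234
```

```bash
python3 - <<'E'
from h import *
s=env.observe();print(s['position'],s['tool_rot'].round(3),s['ft_force'],s['grip_width'])
d=grab('side','s10');t=d['image'][180:330,130:260,::-1]
cv2.imwrite(f'pics/s10c.png',cv2.resize(t,None,fx=4,fy=4,interpolation=cv2.INTER_CUBIC)[:600])
E
```

```text
[0.44949637 0.28899625 0.1114381 ] [[ 0.982  0.191  0.004]
 [ 0.191 -0.982  0.002]
 [ 0.005 -0.002 -1.   ]] [ 0.18598244  0.45404484 -1.07385751] 0.02340214976484411
```

View pics/s10c.png

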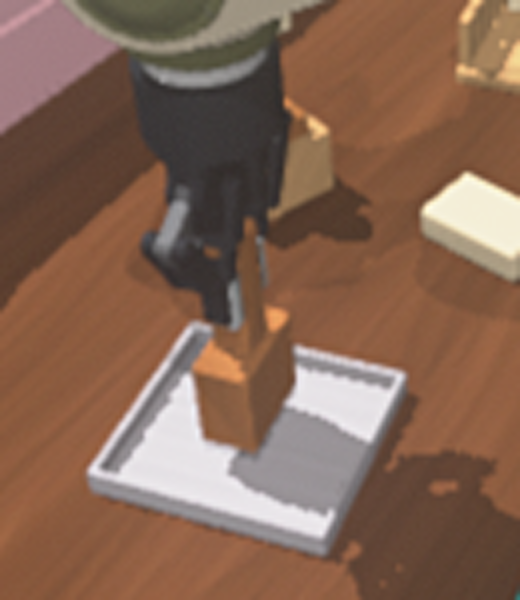

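Request:
apply_moves([
  {"tx": 0,"ty": 0,"tz": -8,"rx": 0,"ry": 0,"rz": 0,"jaw": -1},
  {"tx": 0,"ty": 0,"tz": -15,"rx": 0,"ry": 0,"rz": 0,"jaw": -1},
  {"tx": 0,"ty": 0,"tz": -19,"rx": 0,"ry": 0,"rz": 0,"jaw": -1},
  {"tx": 0,"ty": 0,"tz": -19,"rx": 0,"ry": 0,"rz": 0,"jaw": -1},
])

```text
time_s: 11.6
position: [0.4491, 0.2891, 0.0919]
tool_rot: [[0.982, 0.191, 0.003], [0.191, -0.982, 0.002], [0.004, -0.002, -1.0]]
ft_force: [1.1, -0.0, -1.7]
grip_width: 0.0229
```

Request:
apply_moves([
  {"tx": 0,"ty": 0,"tz": -1,"rx": 0,"ry": 0,"rz": 0,"jaw": -1},
  {"tx": 0,"ty": 0,"tz": -2,"rx": 0,"ry": 0,"rz": 0,"jaw": -1},
  {"tx": 0,"ty": 0,"tz": -2,"rx": 0,"ry": 0,"rz": 0,"jaw": -1},
])

```text
time_s: 11.9
position: [0.4496, 0.2893, 0.0914]
tool_rot: [[0.982, 0.191, 0.005], [0.191, -0.982, 0.003], [0.006, -0.002, -1.0]]
ft_force: [-2.0, -1.1, 10.7]
grip_width: 0.0228
```

Request:
apply_moves([
  {"tx": 0,"ty": 0,"tz": 0,"rx": 0,"ry": 0,"rz": 0,"jaw": -1},
  {"tx": 0,"ty": 0,"tz": 0,"rx": 0,"ry": 0,"rz": 0,"jaw": -0.3},
  {"tx": 0,"ty": 0,"tz": 0,"rx": 0,"ry": 0,"rz": 0,"jaw": 0.3},
  {"tx": 0,"ty": 0,"tz": 0,"rx": 0,"ry": 0,"rz": 0,"jaw": 0.3},
  {"tx": 0,"ty": 0,"tz": 0,"rx": 0,"ry": 0,"rz": 0,"jaw": 0.3},
  {"tx": 0,"ty": 0,"tz": 20,"rx": 0,"ry": 0,"rz": 0,"jaw": 0.3},
  {"tx": 0,"ty": 0,"tz": 55,"rx": 0,"ry": 0,"rz": 0,"jaw": 0.3},
  {"tx": 0,"ty": 0,"tz": 100,"rx": 0,"ry": 0,"rz": 0,"jaw": 0.3},
  {"tx": 0,"ty": 0,"tz": 150,"rx": 0,"ry": 0,"rz": 0,"jaw": 0.3},
  {"tx": 0,"ty": 0,"tz": 180,"rx": 0,"ry": 0,"rz": 0,"jaw": 0.3},
], grip_force=30)

```text
time_s: 12.9
position: [0.4499, 0.2895, 0.2752]
tool_rot: [[0.981, 0.191, 0.01], [0.191, -0.982, 0.004], [0.01, -0.003, -1.0]]
ft_force: [1.2, 0.2, -0.7]
grip_width: 0.056
```

```bash
python3 - <<'E'
from h import *
s=env.observe();print(s['position'],s['tool_rot'].round(3),s['ft_force'],s['grip_width'])
d=grab('side','s11');t=d['image'][180:330,130:260,::-1]
cv2.imwrite(f'pics/s11c.png',cv2.resize(t,None,fx=4,fy=4,interpolation=cv2.INTER_CUBIC)[:600])
t=d['image'][100:210,220:310,::-1]
cv2.imwrite(f'pics/s11f.png',cv2.resize(t,None,fx=5,fy=5,interpolation=cv2.INTER_CUBIC)[:600])
E
```

```text
[0.44992511 0.2894668  0.27521478] [[ 0.981  0.191  0.01 ]
 [ 0.191 -0.982  0.004]
 [ 0.01  -0.003 -1.   ]] [ 1.19103489  0.20279649 -0.68771744] 0.055967235558795146
```

View pics/s11c.png

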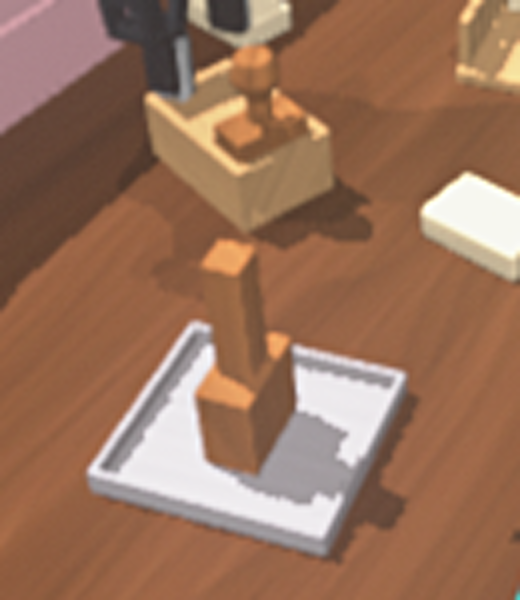

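View pics/s11f.png

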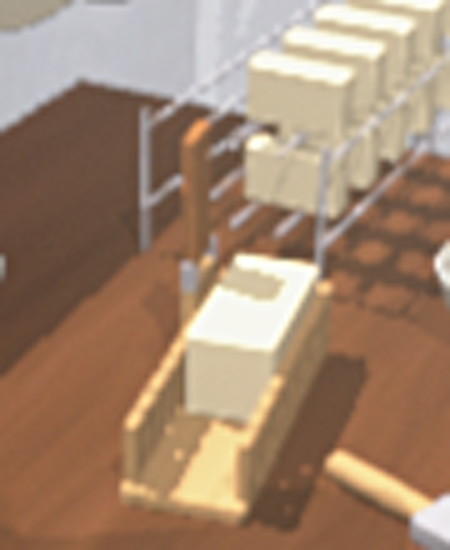

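The push block stands upright and free in the steel tray at about (215,285) in the side image. The flap still stands at about (259,140). Next I'll shut the gripper and go round to the flap's far side.

Request:
apply_moves([
  {"tx": 10,"ty": -35,"tz": 5,"rx": 0,"ry": 0.007,"rz": 0,"jaw": -1},
  {"tx": 24,"ty": -82,"tz": 5,"rx": 0,"ry": 0.007,"rz": 0,"jaw": -1},
  {"tx": 38,"ty": -130,"tz": 5,"rx": 0,"ry": 0.007,"rz": 0,"jaw": -1},
  {"tx": 52,"ty": -177,"tz": 5,"rx": 0,"ry": 0.007,"rz": 0,"jaw": -1},
  {"tx": 66,"ty": -224,"tz": 5,"rx": 0,"ry": 0.007,"rz": 0,"jaw": -1},
  {"tx": 80,"ty": -271,"tz": 5,"rx": 0,"ry": 0.007,"rz": 0,"jaw": -1},
  {"tx": 94,"ty": -318,"tz": 5,"rx": 0,"ry": 0.007,"rz": 0,"jaw": -1},
  {"tx": 108,"ty": -365,"tz": 5,"rx": 0,"ry": 0.007,"rz": 0,"jaw": -1},
  {"tx": 122,"ty": -412,"tz": 5,"rx": 0,"ry": 0.007,"rz": 0,"jaw": -1},
  {"tx": 136,"ty": -459,"tz": 5,"rx": 0,"ry": 0.007,"rz": 0,"jaw": -1},
  {"tx": 150,"ty": -490,"tz": 5,"rx": 0,"ry": 0.007,"rz": 0,"jaw": -1},
  {"tx": 150,"ty": -490,"tz": 5,"rx": 0,"ry": 0.007,"rz": 0,"jaw": -1},
])

```text
time_s: 14.15
position: [0.6015, -0.2042, 0.2818]
tool_rot: [[0.982, 0.187, 0.007], [0.187, -0.982, 0.007], [0.008, -0.006, -1.0]]
ft_force: [0.5, 1.2, -1.3]
grip_width: -0.0
```

```bash
python3 - <<'E'
from h import *
s=env.observe();print(s['position'],s['tool_rot'].round(3),s['q'].round(),s['ft_force'],s['grip_width'])
grab('wrist','w12');grab('top','t12')
E
```

```text
[ 0.60152904 -0.20420465  0.28181981] [[ 0.982  0.187  0.007]
 [ 0.187 -0.982  0.007]
 [ 0.008 -0.006 -1.   ]] [-30.  29.  54.   1.  97.  50.] [ 0.528268    1.15612124 -1.29621123] -1.5891563897746552e-05
```

View pics/w12.png

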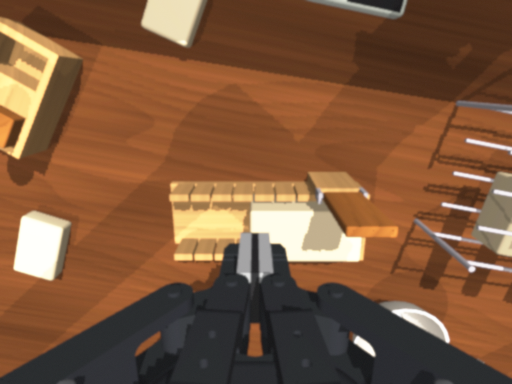

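```bash
python3 - <<'E'
from h import *
d=load('wrist');t=d['image'][150:280,160:440,::-1]
cv2.imwrite('pics/w12c.png',cv2.resize(t,None,fx=2.8,fy=4,interpolation=cv2.INTER_CUBIC))
H=np.array([.5773,-.303]);x=np.array([.982,.19]);y=np.array([-.19,.982])
for X,Y,Z in [(0,21,.082),(0,-21,.082),(6,21,.182),(6,-21,.182),(-4,21,.182),(-4,-21,.182)]:
    p=H+X/1e3*x+Y/1e3*y; print(X,Y,Z,proj(d,[*p,Z]).round(0), ((proj(d,[*p,Z])-[160,150])*[2.8,4]).round())
E
```

```text
0 21 0.082 [322. 197.] [453. 186.]
0 -21 0.082 [361. 197.] [561. 186.]
6 21 0.182 [346. 230.] [521. 322.]
6 -21 0.182 [399. 230.] [669. 322.]
-4 21 0.182 [345. 242.] [518. 367.]
-4 -21 0.182 [397. 242.] [664. 367.]
```

View pics/w12c.png

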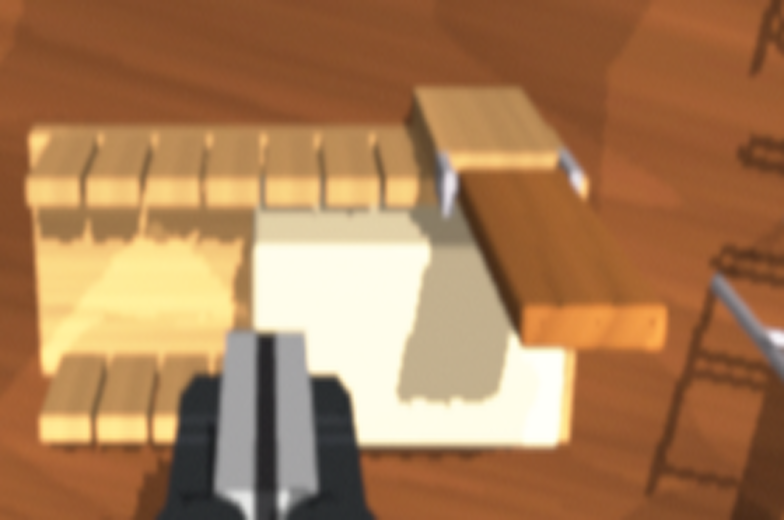

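Request:
apply_moves([
  {"tx": 12,"ty": -45,"tz": 0,"rx": -0.005,"ry": 0.005,"rz": 0,"jaw": -1},
  {"tx": 22,"ty": -90,"tz": 0,"rx": -0.005,"ry": 0.005,"rz": 0,"jaw": -1},
  {"tx": 22,"ty": -90,"tz": -15,"rx": -0.005,"ry": 0.005,"rz": 0,"jaw": -1},
  {"tx": 22,"ty": -90,"tz": -55,"rx": -0.005,"ry": 0.005,"rz": 0,"jaw": -1},
  {"tx": 22,"ty": -90,"tz": -95,"rx": -0.005,"ry": 0.005,"rz": 0,"jaw": -1},
  {"tx": 22,"ty": -90,"tz": -125,"rx": -0.005,"ry": 0.005,"rz": 0,"jaw": -1},
  {"tx": 22,"ty": -90,"tz": -135,"rx": -0.005,"ry": 0.005,"rz": 0,"jaw": -1},
  {"tx": 22,"ty": -90,"tz": -135,"rx": -0.005,"ry": 0.005,"rz": 0,"jaw": -1},
])

```text
time_s: 15.05
position: [0.6228, -0.2893, 0.1476]
tool_rot: [[0.981, 0.192, 0.001], [0.192, -0.981, 0.004], [0.002, -0.003, -1.0]]
ft_force: [0.5, 0.3, 1.0]
grip_width: -0.0001
```

```bash
python3 - <<'E'
from h import *
s=env.observe();print(s['position'],s['tool_rot'].round(3),s['ft_force'],s['grip_width'])
d=grab('side','s13');t=d['image'][70:210,210:320,::-1]
cv2.imwrite('pics/s13c.png',cv2.resize(t,None,fx=4.2,fy=4.2,interpolation=cv2.INTER_CUBIC))
grab('wrist','w13')
E
```

```text
[ 0.62280098 -0.28929403  0.14755282] [[ 0.981  0.192  0.001]
 [ 0.192 -0.981  0.004]
 [ 0.002 -0.003 -1.   ]] [0.49399129 0.29612048 1.01708244] -0.0001009711274254613
```

View pics/s13c.png

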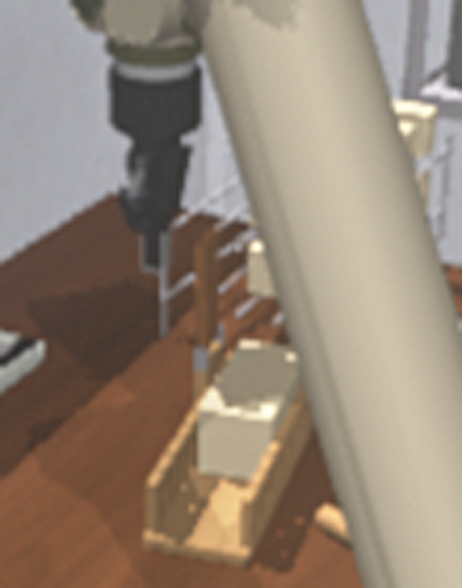

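View pics/w13.png

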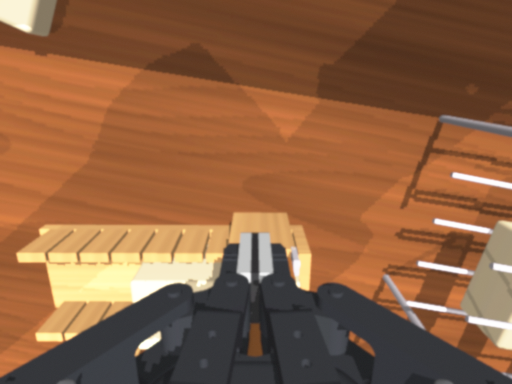

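Request:
apply_moves([
  {"tx": -14,"ty": -7,"tz": 0,"rx": 0,"ry": 0,"rz": 0,"jaw": -1},
  {"tx": -28,"ty": -10,"tz": 0,"rx": 0,"ry": 0,"rz": 0,"jaw": -1},
  {"tx": -37,"ty": -11,"tz": -1,"rx": 0,"ry": 0,"rz": 0,"jaw": -1},
  {"tx": -45,"ty": -13,"tz": -2,"rx": 0,"ry": 0,"rz": 0,"jaw": -1},
  {"tx": -53,"ty": -14,"tz": -4,"rx": 0,"ry": 0,"rz": 0,"jaw": -1},
  {"tx": -61,"ty": -16,"tz": -7,"rx": 0,"ry": 0,"rz": 0,"jaw": -1},
  {"tx": -69,"ty": -17,"tz": -11,"rx": 0,"ry": 0,"rz": 0,"jaw": -1},
  {"tx": -76,"ty": -19,"tz": -16,"rx": 0,"ry": 0,"rz": 0,"jaw": -1},
])

```text
time_s: 15.95
position: [0.547, -0.3092, 0.1337]
tool_rot: [[0.982, 0.191, 0.005], [0.191, -0.982, 0.001], [0.005, -0.0, -1.0]]
ft_force: [0.7, 0.1, 0.8]
grip_width: 0.0001
```

```bash
python3 - <<'E'
from h import *
s=env.observe();print(s['position'],s['tool_rot'].round(3),s['ft_force'],s['grip_width'])
d=grab('side','s14');t=d['image'][70:210,210:320,::-1]
cv2.imwrite('pics/s14c.png',cv2.resize(t,None,fx=4.2,fy=4.2,interpolation=cv2.INTER_CUBIC))
grab('wrist','w14')
E
```

```text
[ 0.54698035 -0.30921667  0.13373523] [[ 0.982  0.191  0.005]
 [ 0.191 -0.982  0.001]
 [ 0.005 -0.    -1.   ]] [0.69583957 0.12687937 0.82150426] 6.838697078513965e-05
```

View pics/s14c.png

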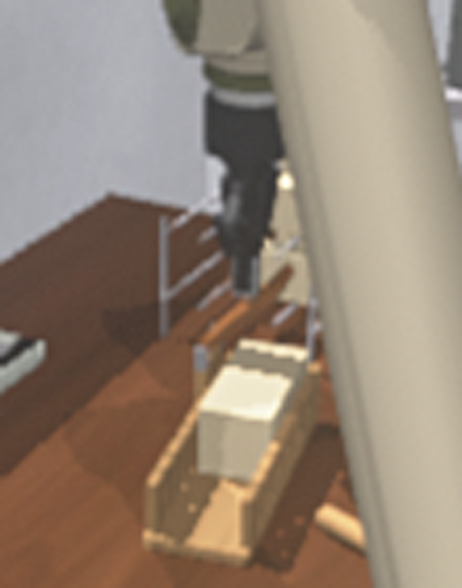

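View pics/w14.png

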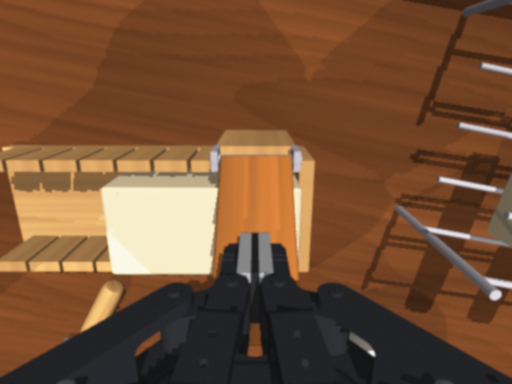

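The flap is at about 45°, with the fingers on its centre line (wrist image 256,250). I'll continue along the arc.

Request:
apply_moves([
  {"tx": -6,"ty": -1,"tz": -6,"rx": 0,"ry": 0,"rz": 0,"jaw": -1},
  {"tx": -11,"ty": -2,"tz": -13,"rx": 0,"ry": 0,"rz": 0,"jaw": -1},
  {"tx": -15,"ty": -3,"tz": -20,"rx": 0,"ry": 0,"rz": 0,"jaw": -1},
  {"tx": -19,"ty": -4,"tz": -28,"rx": 0,"ry": 0,"rz": 0,"jaw": -1},
  {"tx": -21,"ty": -4,"tz": -34,"rx": 0,"ry": 0,"rz": 0,"jaw": -1},
  {"tx": -22,"ty": -4,"tz": -39,"rx": 0,"ry": 0,"rz": 0,"jaw": -1},
  {"tx": -22,"ty": -4,"tz": -42,"rx": 0,"ry": 0,"rz": 0,"jaw": -1},
  {"tx": -22,"ty": -4,"tz": -43,"rx": 0,"ry": 0,"rz": 0,"jaw": -1},
])

```text
time_s: 16.85
position: [0.5244, -0.3132, 0.0897]
tool_rot: [[0.982, 0.19, 0.003], [0.19, -0.982, 0.003], [0.003, -0.002, -1.0]]
ft_force: [-0.7, -0.2, 0.5]
grip_width: -0.0004
```

```bash
python3 - <<'E'
from h import *
s=env.observe();print(s['position'],s['tool_rot'].round(3),s['ft_force'],s['grip_width'])
d=grab('side','s15');t=d['image'][70:210,210:320,::-1]
cv2.imwrite('pics/s15c.png',cv2.resize(t,None,fx=4.2,fy=4.2,interpolation=cv2.INTER_CUBIC))
E
```

```text
[ 0.52439798 -0.3132122   0.08971152] [[ 0.982  0.19   0.003]
 [ 0.19  -0.982  0.003]
 [ 0.003 -0.002 -1.   ]] [-0.69115564 -0.18611425  0.51000485] -0.00036519504551179677
```

View pics/s15c.png

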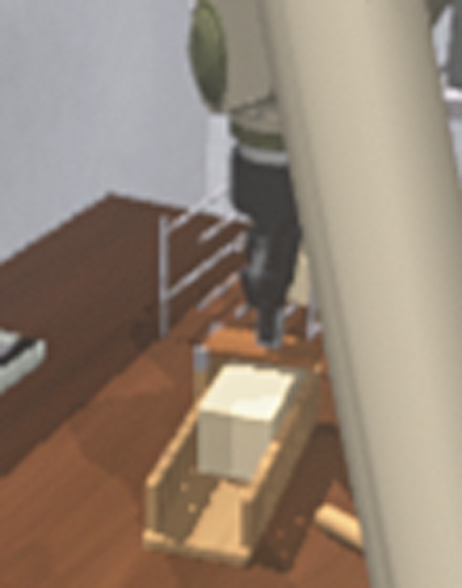

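Request:
apply_moves([
  {"tx": 0,"ty": 0,"tz": -1,"rx": 0,"ry": 0,"rz": 0,"jaw": -1},
  {"tx": 0,"ty": 0,"tz": -2,"rx": 0,"ry": 0,"rz": 0,"jaw": -1},
  {"tx": 0,"ty": 0,"tz": -2,"rx": 0,"ry": 0,"rz": 0,"jaw": -1},
])

```text
time_s: 17.2
position: [0.5246, -0.3132, 0.0881]
tool_rot: [[0.982, 0.191, 0.003], [0.191, -0.982, 0.002], [0.004, -0.002, -1.0]]
ft_force: [-0.6, 0.3, 1.2]
grip_width: -0.0001
```

Request:
apply_moves([
  {"tx": 0,"ty": 0,"tz": -1,"rx": 0,"ry": 0,"rz": 0,"jaw": -1},
  {"tx": 0,"ty": 0,"tz": -1.5,"rx": 0,"ry": 0,"rz": 0,"jaw": -1},
  {"tx": 0,"ty": 0,"tz": -1.5,"rx": 0,"ry": 0,"rz": 0,"jaw": -1},
])

```text
time_s: 17.5
position: [0.5246, -0.3133, 0.0879]
tool_rot: [[0.982, 0.191, 0.004], [0.191, -0.982, 0.001], [0.004, -0.001, -1.0]]
ft_force: [-3.7, 1.1, 11.4]
grip_width: 0.0003
```

The tool stalled at 87.9 mm with 11 N, so the flap is level on its stop. I'll retreat upward and check everything.

Request:
apply_moves([
  {"tx": 0,"ty": 0,"tz": 10,"rx": 0,"ry": 0,"rz": 0,"jaw": -1},
  {"tx": 0,"ty": 0,"tz": 50,"rx": 0,"ry": 0,"rz": 0,"jaw": -1},
  {"tx": 0,"ty": 0,"tz": 100,"rx": 0,"ry": 0,"rz": 0,"jaw": -1},
  {"tx": 0,"ty": 20,"tz": 150,"rx": 0,"ry": 0,"rz": 0,"jaw": -1},
  {"tx": -20,"ty": 65,"tz": 170,"rx": 0,"ry": 0,"rz": 0,"jaw": -1},
  {"tx": -40,"ty": 110,"tz": 190,"rx": 0,"ry": 0,"rz": 0,"jaw": -1},
  {"tx": -60,"ty": 155,"tz": 190,"rx": 0,"ry": 0,"rz": 0,"jaw": -1},
  {"tx": -80,"ty": 200,"tz": 190,"rx": 0,"ry": 0,"rz": 0,"jaw": -1},
  {"tx": -80,"ty": 200,"tz": 190,"rx": 0,"ry": 0,"rz": 0,"jaw": -1},
])

```text
time_s: 18.4
position: [0.4426, -0.1094, 0.2791]
tool_rot: [[0.981, 0.194, 0.005], [0.194, -0.981, 0.001], [0.005, -0.0, -1.0]]
ft_force: [0.3, 0.2, 0.6]
grip_width: 0.0001
```

```bash
python3 - <<'E'
from h import *
s=env.observe();print(s['time_s'],s['position'],s['ft_force'])
d=grab('side','s16');t=d['image'][110:330,130:330,::-1]
cv2.imwrite('pics/s16c.png',cv2.resize(t,None,fx=2.7,fy=2.7,interpolation=cv2.INTER_CUBIC))
grab('top','t16');grab('wrist','w16')
E
```

```text
18.4 [ 0.44262689 -0.10939386  0.27914763] [0.30664159 0.18162686 0.554267  ]
```

View pics/s16c.png

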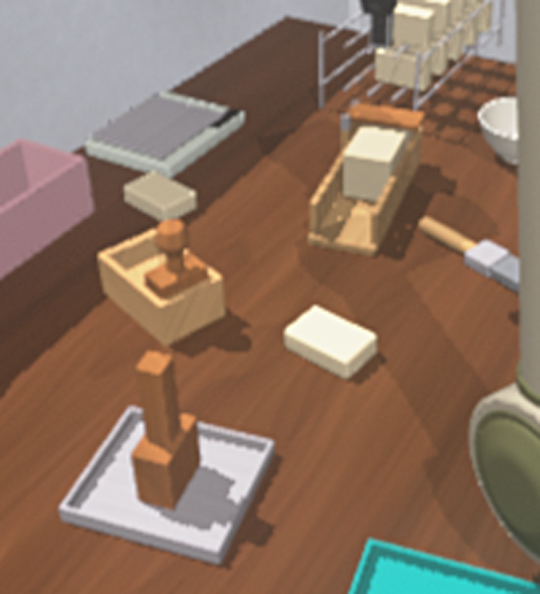

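View pics/t16.png

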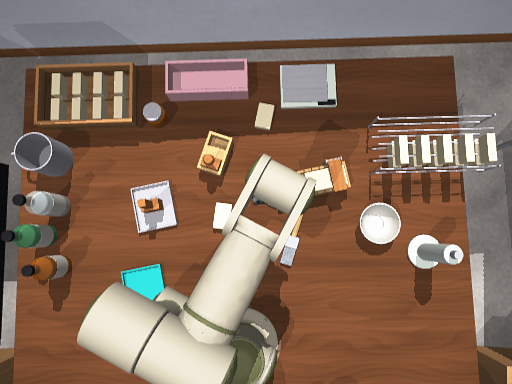

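View pics/w16.png

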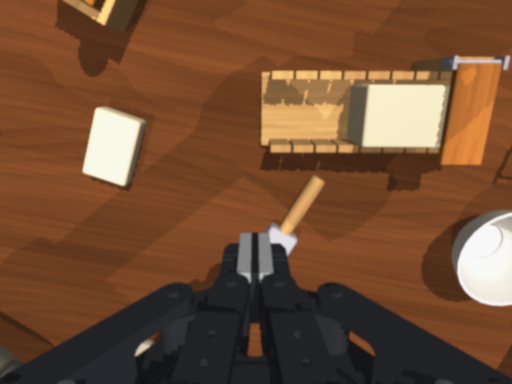

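```bash
python3 - <<'E'
from h import *
d=load('wrist')
P=np.array([onz(d,u,v,.075) for u,v in [(366,84),(363,147)]]);print('loaf end',P.round(4), P.mean(0))
u=np.array([-.19,.982]);O=np.array([.512,-.229]); print('end y_s',(P.mean(0)[:2]-O)@u,'want .015')
H=np.array([.5773,-.303]);x=np.array([.982,.19])
for th in (0,.1): 
  for Y in (.021,-.021):
    p=H-x*(.1*np.cos(th)-.006*np.sin(th))+u*Y; print(th,Y,proj(d,[*p,.082+.1*np.sin(th)+.006*np.cos(th)]).round(1))
E
```

```text
loaf end [[ 0.5387 -0.2065  0.075 ]
 [ 0.477  -0.2219  0.075 ]] [ 0.50783722 -0.21420365  0.075     ]
end y_s 0.015320943021076077 want .015
0 0.021 [440.5 165.7]
0 -0.021 [481.2 165.8]
0.1 0.021 [446.  167.1]
0.1 -0.021 [487.9 167.1]
```

The loaf's free end is at y_s = 15.3 mm (15 wanted), and the flap tip corners at (441,165) and (482,165) match the level prediction. I'm handing in.

```bash
python3 - <<'E'
from rig import env
print(env.close_job())
E
```

```text
the job is handed in; nothing more can be done
None
```

The job is handed in, with the clock at 18.4 s of the 67 s allowed. No verdict was reported; the results below come from my own last checks.

What I did:
- **Push block:** I drew it straight up out of the stand. Neither the stand nor the stamp moved visibly.
- **Loaf:** I pushed it about 55 mm with the push block until it stalled on the end stop at 21 N.
- **Tray:** I stood the push block in the steel tray, set it down at 11 N and let go. It stayed upright.
- **Flap:** I swung it down from the far side with shut fingers until it met its stop at tool height 87.9 mm and 11 N.

Last checks:
- **Loaf:** its free end is at y = 15.3 mm in the box frame, where 15 mm means it touches the stop.
- **Flap:** the tip corners in the wrist image match the prediction for a level flap to about 1 pixel.
- **Push block:** it stands upright and free near the middle of the tray.
- **Stand, stamp and bystanders:** they look unchanged.
- **Arm:** it touches nothing.

My position estimates for the slicing box differed by 2–4 mm between views. The contact stops settled this, and no check failed. The first move call was refused for its format, so it had no effect on the arm.

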